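# Close a lidded tin on the hand-cranked tin seamer

### The arm

A 7-joint arm with a two-finger parallel gripper is mounted at the origin on the work surface; the furniture and walls round the work are solid. World frame = base frame: x ahead of the robot, y to its left, z up, the work surface at z = 0. Lengths are in m, angles in rad, forces in N, time in s.
With the tool pointing down it reaches from about 0.425 to 0.875 m from the base axis. Payload 4.7 kg.
Tool frame: the origin (TCP) lies on the centre line of the jaws, within the pads' length; the fingertips stand ahead of it and the grasp point (between the pads) lies 2 mm behind it (nose_length is the z of the fingertips in the tool frame, in m); z points along the fingers, y is the line along which they close (so a half turn about z gives the same grasp; the last joint's range is limited). The gripper opens to 87 mm and grips with 3 to 60 N. Pads are 19 mm wide; open, the fingers measure 117 mm over their backs; the gripper's body (75 mm by 190 mm) begins 51 mm behind the grasp point.
Start: joints at [-1.205, 0.321, -0.07, 1.45, 0.023, 1.371, -0.057], TCP at [0.224, 0.61, 0.206] pointing down, gripper open.
Joint ranges: [-2.86, 2.86], [-0.3, 2.09], [-1.38, 1.24], [0.06, 2.45], [-1.56, 4.7], [0.09, 2.05], [-2.69, 2.69]. Speed limits (rad/s): [2.57, 2.57, 3.14, 3.14, 3.14, 3.14, 3.14].

### API

Orientations are given as a rotation vector (axis times angle).
In Python, from bench import * gives the robot as it stands.
- The arm moves only by the tool send_rows, never from a script. Its arguments are lists of equal length, an entry for each row: "xyz": the shift along the tool's x, y, z in mm, a list of three; "dr": the turn, a rotation vector about the tool's x, y, z in rad, a list of three. A call has exactly 10 rows; each row is the pose to reach, as a shift and turn from the pose commanded when the call began, along the tool's axes at that moment; what a row does not reach only later rows make up. A row lasts 1/12 s, in which the tool goes at most 41.7 mm and 7.16 degrees, less where a joint would pass 70% of its speed; a pose out of reach is approached as far as the arm can. A call with a gripper value outside its range is refused whole. "jaw" is the finger opening in mm, from 0 to 87, set as the call begins (left out, the last holds). The fingers move at their own pace and stop on an object; "grip_force" is the grip in N (left out, the last holds). Time passes only in rows, so rows that repeat a pose let the fingers close, or fill a call up. It gives the time, the measured TCP pose, the force, the opening and the grip force at its end, in the units of the state.
- get_state(): the state, without advancing time (a new reading comes with each control period).
- get_image(name): name is "scene" or "top" or "wrist"; returns the picture (480x640x3 uint8, red, green, blue); there is no depth.
- calibration(name): a dict with "vfov" (degrees; the focal length in pixels is half the picture's height over the tangent of half this angle, whatever the lens; pixels are square), "cx", "cy" (the principal point, pixels), "rvec" (rotation vector, rad) and "tvec" (3), from world to camera coordinates, as OpenCV has them; the wrist camera has in their place "hand_eye" (4x4, takes a point from camera to tool coordinates, whose origin is the TCP and whose axes are the flange's). Camera axes: x right, y down, z forward; pixel columns grow to the right and rows downward; lengths in m; the calibration is good to about 2 mm. A picture is of the moment at which its call begins: read the wrist's pose just before it. calibration takes no time and is no camera call.
- close_job(): hands the job in; it is judged then, once.
The state is a dict: "time": time; "joint_positions": joint angles; "qd": joint speeds; "joint_torque": joint torques, N m; "position": TCP position; "tool_rot": TCP orientation; "ft_force": force on the tool from outside, world axes, zero at the start; "torque": the same for the moment, N m; "grip_width": opening from 0.0 (shut) to 1.0 (fully open); "grip_force": force on a finger pad.
Only numpy, scipy, OpenCV 4.12 (cv2) and the standard library are available. Lean on these libraries where they do the work, as an engineer would, in place of code of your own. Each camera call takes 0.05 s, during which the arm holds its last target. There are 200 camera calls.

### The job

Close the red-banded tin on the hand seamer: stand it in the dish of the lift plate, swing the lift lever to its stop so that the plate clamps it up against the chuck, then take the crank's knob and, without letting go of it, turn the crank three full turns clockwise (seen from above), steadily through the heavy point of each turn, never faster than a turn a second and never back, and leave the crank parked over the post as it was. Then swing the lever fully back, so that the tin stands free and upright in the lowered plate; do not disturb the canister and the tub, and do not tip the tin over.

Things in the scene. Friction and masses are not known exactly. Their poses are not given: they have to be found in the camera images.
- tin_mid (a point): the loose tin to be closed: steel, with a broad red band and its lid on, body 60 mm in diameter (lid curl 64 mm), 110 mm tall, 0.2 to 0.35 kg; this point is its centre, 55 mm above its foot, z axis up. Best gripped round the body 35 to 50 mm above its foot, the tool leaning back 40 to 50 degrees from vertical, as bridge and crank overhang the plate
- tin_foot (a point): centre of the underside of the same tin. (The two yellow-banded tins at the back are already closed: not wanted)
- plate_top (a point): centre of the floor of the seamer's round lift plate: a steel dish, 82 mm outside, 70 mm inside, lip 2.5 mm high. 45 mm above the worktop when lowered, 65 mm when raised. Its x axis points away from the seamer's open front (the side to load from), straight to the post, whose near face is 54 mm behind this point; y to the left, z up
- seamer: cream-coloured hand seamer, bolted down; origin on its upright axis at worktop height, axes as plate_top. Base reaches 80 mm to the front, 75 mm to each side, 20 mm high. Above a tin on the lowered plate there are 18 mm up to the chuck; the bridge over it starts 196 mm above the worktop, 33 mm round the axis; two brass rolls hang to 164 mm, 46 mm either side of the axis, square to the crank arm
- lever (a joint): lift lever, turns level about the seamer's axis: 0 = plate lowered (in the seamer's frame the lever then points 220 degrees counter-clockwise from +x), grows counter-clockwise seen from above to the stop at 1.2 rad = plate raised 20 mm. It stays where it is left and takes 3 to 6 N at the grip
- lever_grip (a point): middle of the lever's upright black grip, 25 mm in diameter, from 31 to 84 mm above the worktop, 160 mm from the axis; this point is 60 mm above the worktop. The grip is fixed to the lever, and can be pushed or held from above
- crank (a joint): the crank on top of the seamer: 0 = arm points over the post (along +x of plate_top), grows clockwise seen from above, by 6.283 for every turn, without stops. Near the post it stands where it is left. It takes about 3 N at the knob, 7 N at the heavy point a third of a turn past the post, and creeps on by itself a little 0.6 of a turn past the post
- crank_grip (a point): middle of the crank's upright black knob, 26 mm in diameter and 50 mm tall (from 247 to 297 mm above the worktop), 80 mm from the axis; this point is 275 mm above the worktop. The knob turns freely on its pin, so a gripper that holds it from above need not turn with the crank
- crank_axis (a point): the upright axis of crank, chuck and plate, at the height of the middle of the crank knob
- chuck: sprung steel chuck, a disc 48 mm in diameter on the axis, that holds the tin's lid down when the plate is raised; origin at the centre of its underside
- tub: loose bystander: round white tub with a wooden lid, 110 mm in diameter, 109 mm tall; origin at its underside
- salt: loose bystander: round green canister with a wooden lid, 92 mm in diameter, 120 mm tall; origin at its underside
Things that resemble listed ones, but are neither listed nor needed, are in the scene too. Leave any black or purple look-alike of the part that bears tin_mid alone.

How it is judged:
On the way, in this order (a step that is already met when the one before it is completed fails the run):
1. the tin stands upright and released in the dish of the lift plate (horizontal distance between tin_foot and plate_top below 0.008 m and z of tin_foot in the frame of plate_top below 0.0025 m and angle between tin_foot's own z axis and vertical below 0.05 rad and contact force between the fingers and tin below 0.1 N), for 0.2 s.
2. the lever is at its stop and the raised plate clamps the tin against the chuck (horizontal distance between tin_foot and plate_top below 0.008 m and z of tin_foot in the frame of plate_top below 0.0025 m and angle between tin_foot's own z axis and vertical below 0.05 rad and value of joint lever above 1.08 rad and contact force between tin and chuck above 2 N), for 0.2 s.
3. with the tin still clamped the crank has made its three turns clockwise and is over the post again (all of step 2 and value of joint crank between 18.35 and 19.35 rad), for 0.2 s.
At the end, for the whole second after the job is handed in: the tin stands upright (within 3 degrees) in the dish, its foot within 8 mm of the plate's centre, at rest and free of the chuck; the lever is back within 0.12 rad of its start; the crank has made three turns and stands within 0.5 rad of straight over the post (horizontal distance between tin_foot and plate_top below 0.008 m and z of tin_foot in the frame of plate_top below 0.0025 m and angle between tin_foot's own z axis and vertical below 0.05 rad and value of joint lever below 0.12 rad and value of joint crank between 18.35 and 19.35 rad and linear speed of tin below 0.02 m/s and contact force between tin and chuck below 0.1 N); the robot touches nothing.
It fails at once if the crank is raced (faster than 6.6 rad/s, a little over a turn a second) or turned back (faster than 0.6 rad/s) (velocity of joint crank above 6.6 rad/s or velocity of joint crank below -0.6 rad/s).
It fails at once if the knob is let go between the start and the end of the three turns (value of joint crank between 1.2 and 18.3 rad and contact force between the fingers and crank_knob below 0.05 N).
It fails at once if the crank is turned while the tin is not clamped (value of joint crank between 1.2 and 18.3 rad and value of joint lever below 1 rad).
It fails at once if a bystander is pushed about (more than 20 mm) (distance of any of tub, salt from where it was at the start of the episode above 0.02 m).
It fails at once if the tin is tipped over (angle between tin_foot's own z axis and vertical above 0.6 rad).
It also fails if it takes over 72 s, if anything falls off the work surface, if the arm or the gripper's body presses on something with over 40 N, if the wrist force passes 120 N, or if a joint passes its speed limit or range.

## Working session

There is one attempt and no reset: what is moved stays moved. The work goes in short steps, Python scripts to look and compute and a tool call to move; the robot and the scene stay as the last step left them, time stands still between calls to the robot, and variables do not carry over. Pictures are saved under pics/ and viewed, at most 10 in all, crops included, and the job is handed in when it is done.

Besides the shell and the picture viewer there is one more tool, called after "Emit:" as name(argument=value, ...), one argument or row to a line, values as JSON. send_rows: Moves the arm, as the interface text tells. Its arguments: {"type":"object","properties":{"xyz":{"type":"array"},"dr":{"type":"array"},"jaw":{"type":"number"},"grip_force":{"type":"number"}},"required":["xyz","dr"]}

```bash
mkdir -p pics; ls; cat > h.py <<'E'
from bench import *
import numpy as np, cv2
from scipy.spatial.transform import Rotation as R
def K(c):
    f=240/np.tan(np.radians(c["vfov"])/2); return np.array([[f,0,c["cx"]],[0,f,c["cy"]],[0,0,1]])
def proj(n,P):
    c=calibration(n); return cv2.projectPoints(np.array(P,float).reshape(-1,3),np.array(c["rvec"]),np.array(c["tvec"]),K(c),None)[0].reshape(-1,2)
def ray(n,u,v,z):
    c=calibration(n); Rm=R.from_rotvec(c["rvec"]).as_matrix(); o=-Rm.T@np.array(c["tvec"])
    d=Rm.T@np.linalg.inv(K(c))@[u,v,1]; return o+d*(z-o[2])/d[2]
def save(n,f):
    im=get_image(n); cv2.imwrite("pics/"+f,im[:,:,::-1]); return im
E
python3 - <<'E'
from h import *
print(get_state())
for n in("scene","top","wrist"): print(n,calibration(n)); save(n,n+"0.png")
try: print(nose_length)
except Exception as e: print(e)
for n in("scene","top"):
  c=calibration(n);Rm=R.from_rotvec(c["rvec"]).as_matrix();print(-Rm.T@np.array(c["tvec"]),Rm[2])
E
```

```text
pics
{'time': 0.0, 'joint_positions': array([-1.20490934,  0.32179738, -0.07008778,  1.45169242,  0.02258679,
        1.37078871, -0.05689168]), 'qd': array([ 0.00118168,  0.00013129,  0.0005648 ,  0.00028422,  0.00077732,
        0.00043211, -0.00046353]), 'joint_torque': array([-1.50081774e-03, -4.91278553e+01, -4.04913062e-01, -3.12542081e+01,
       -6.42033597e-02,  4.34854743e-02,  1.65929691e-04]), 'position': array([0.22381287, 0.6096226 , 0.20486946]), 'tool_rot': array([-5.49635992e-01, -3.09288520e+00,  2.95710563e-03]), 'ft_force': array([ 0.2543536 , -0.89656345,  0.09970765]), 'torque': array([-0.0797608 , -0.00023569,  0.02885668]), 'grip_force': 0.0, 'grip_width': 1.000508628825078}
scene {'vfov': 48.129002020457314, 'cx': 321.6097448701726, 'cy': 245.47367177012208, 'rvec': array([ 2.0796096 , -0.70273446,  0.36827668]), 'tvec': array([-0.34326011,  0.44128229,  0.69841687])}
top {'vfov': 54.757370434536874, 'cx': 326.43027285300593, 'cy': 235.78413639609315, 'rvec': array([ 2.18278917, -1.91761026,  0.287818  ]), 'tvec': array([0.14199241, 0.62050752, 0.84280581])}
wrist {'vfov': 71.38612081767786, 'cx': 313.8212573012611, 'cy': 239.07199816086737, 'hand_eye': array([[-2.27380849e-04, -9.66133852e-01, -2.58041329e-01,
         7.10492817e-02],
       [ 9.99999379e-01, -5.01100854e-04,  9.94994839e-04,
        -3.10733461e-04],
       [-1.09060293e-03, -2.58040942e-01,  9.66133367e-01,
        -1.78502401e-01],
       [ 0.00000000e+00,  0.00000000e+00,  0.00000000e+00,
         1.00000000e+00]])}
0.017
[ 0.07603641 -0.468725    0.75819459] [ 0.49913895  0.65688729 -0.56511893]
[0.32563486 0.18646614 0.98727169] [ 0.29013221  0.03663067 -0.95628526]
```

View pics/scene0.png

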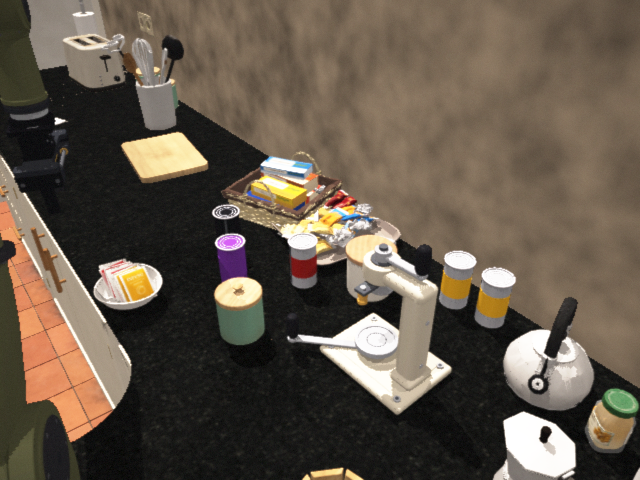

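View pics/top0.png

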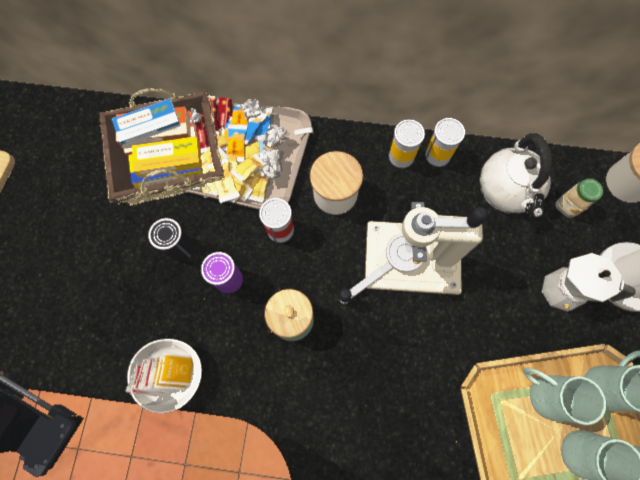

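The scene view shows the red tin at (303,262), seamer plate at (376,340), lever grip at (291,325) and crank knob at (424,258). The top view has the same tin lid at (276,210), plate near (405,252), knob at (480,214) and lever grip at (345,296).

```bash
python3 - <<'E'
from h import *
a=cv2.imread("pics/top0.png")[150:340,250:510]; cv2.imwrite("pics/topc.png",cv2.resize(a,None,fx=3,fy=3,interpolation=cv2.INTER_CUBIC))
a=cv2.imread("pics/scene0.png")[225:415,270:460]; cv2.imwrite("pics/scenec.png",cv2.resize(a,None,fx=3,fy=3,interpolation=cv2.INTER_CUBIC))
for nm,t,s,z in(("tinlid",(276,210),(303,242),.11),("plate",(405,252),(376,340),.047),("knobtop",(480,214),(423,249),.297),("levtop",(345,295),(291,317),.084),("tub",(336,172),(372,248),.109),("salt",(289,312),(239,288),.12)):
  print(nm,ray("top",*t,z).round(4),ray("scene",*s,z).round(4))
E
```

```text
tinlid [0.6325 0.3278 0.11  ] [0.6247 0.3196 0.11  ]
plate [0.5969 0.0543 0.047 ] [0.5959 0.0485 0.047 ]
knobtop [ 0.6021 -0.0232  0.297 ] [ 0.5987 -0.0327  0.297 ]
levtop [0.4839 0.1693 0.084 ] [0.4838 0.1624 0.084 ]
tub [0.7315 0.2182 0.109 ] [0.7286 0.2133 0.109 ]
salt [0.4325 0.2697 0.12  ] [0.4302 0.2549 0.12  ]
```

View pics/topc.png

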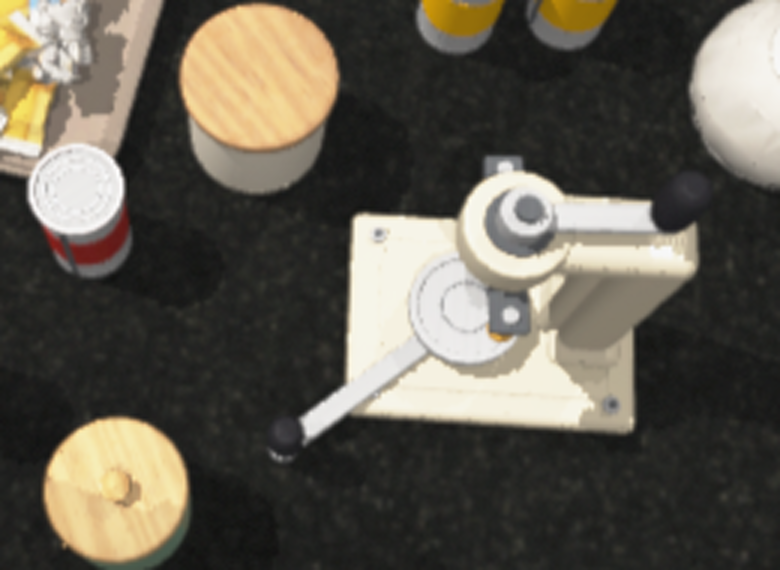

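View pics/scenec.png

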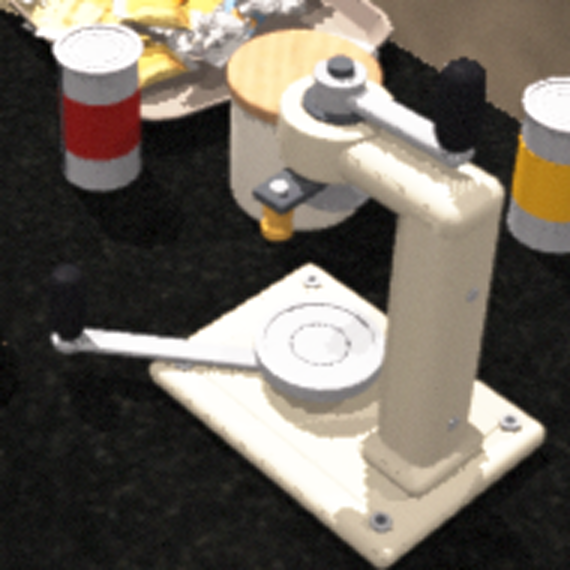

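```bash
cat > fit.py <<'E'
from h import *
from scipy.optimize import least_squares
a=np.radians(220)
M=[([0,0,.045],(467,307),(319,345)),([.08,0,.297],(692,190),(462,72)),([.16*np.cos(a),.16*np.sin(a),.084],(286,430),(66,271)),
([-.08,.075,.02],(354,212),(310,263)),([-.08,-.075,.02],(347,418),(150,368))]
P=np.array([m[0] for m in M]);T=np.array([m[1] for m in M])/3+[250,150];S=np.array([m[2] for m in M])/3+[270,225]
def W(p):
  q=P.copy();q[:,:2]=P[:,:2]@np.array([[np.cos(p[2]),np.sin(p[2])],[-np.sin(p[2]),np.cos(p[2])]])+p[:2];return q
for use in("ts","t","s"):
  f=lambda p:np.concatenate(([proj("top",W(p))-T] if "t" in use else [])+([proj("scene",W(p))-S] if "s" in use else [])).ravel()
  r=least_squares(f,[.597,.05,-1.57],loss="soft_l1");print(use,r.x,r.fun.reshape(-1,2).round(1).tolist())
P2=np.array([[.0,.0,.11]])
g=lambda p:np.concatenate([proj("top",[[*p,.11]])-np.array([77,188])/3-[250,150],proj("scene",[[*p,.11]])-np.array([98,48])/3-[270,225],proj("scene",[[*p,.0]])-np.array([102,173])/3-[270,225]]).ravel()
r=least_squares(g,[.63,.32]);print("tin",r.x,r.fun.round(1))
for t,s,z in(((260,77),(305,75),.109),((116,490),(-95,190),.12)):
  print(ray("top",250+t[0]/3,150+t[1]/3,z),ray("scene",270+s[0]/3,225+s[1]/3,z))
E
python3 fit.py
```

```text
ts [ 0.59785943  0.05059979 -1.50230549] [[1.0, -0.3], [3.2, 0.4], [1.6, 0.4], [0.8, -0.6], [0.7, -2.2], [-0.4, -0.3], [-0.6, -2.1], [-0.7, -0.0], [-0.7, -1.9], [-2.3, -2.4]]
t [ 0.59707307  0.05347788 -1.49762756] [[-0.4, -0.1], [1.3, 0.4], [0.3, 0.9], [-0.7, -0.3], [-0.5, -1.8]]
s [ 0.59616874  0.04675525 -1.5126138 ] [[0.4, 1.2], [0.1, -0.4], [-0.1, 0.9], [0.5, -0.6], [-1.7, -1.3]]
tin [0.6265517  0.32459325] [ 1.4  0.3 -0.3 -0.3 -0.6 -1.9]
[0.72348079 0.21585045 0.109     ] [0.72310676 0.20821425 0.109     ]
[0.42998849 0.26997786 0.12      ] [0.42867071 0.25479723 0.12      ]
```

```bash
cat >> h.py <<'E'
def lean(yaw,tilt,flip=0):
    "tool z = horizontal dir yaw leaned: tilt from vertical; y_tool horizontal"
    h=np.array([np.cos(yaw),np.sin(yaw),0]); z=np.sin(tilt)*h+np.array([0,0,-np.cos(tilt)])
    y=np.cross([0,0,1],h)*(-1 if flip else 1); return np.c_[np.cross(y,z),y,z]
def rel(p,Rt,base=None):
    s=get_state(); p0,R0=(s["position"],R.from_rotvec(s["tool_rot"]).as_matrix()) if base is None else base
    print("xyz",(R0.T@(np.array(p)-p0)*1000).round(1).tolist(),"dr",R.from_matrix(R0.T@Rt).as_rotvec().round(3).tolist())
def st():
    s=get_state(); print(round(s["time"],2),s["position"].round(4),s["tool_rot"].round(3),"q",s["joint_positions"].round(2),"F",s["ft_force"].round(1),s["grip_width"],s["grip_force"])
E
python3 - <<'E'
from h import *
print("purple",ray("top",219,266,.11),ray("scene",230,242,.11),"black",ray("top",165,233,.1))
tin=np.array([.6265,.3245,.042])
for d in(-86,-70,-60,-50,-30):
  for f in(0,1):
    L=lean(np.radians(d),np.radians(45),f); print(d,f,L.round(2).tolist());rel(tin-.09*L[:,2]+[0,0,.05],L)
E
```

```text
purple [0.5041111  0.41889523 0.11      ] [0.49975704 0.41529314 0.11      ] black [0.55887495 0.54217271 0.1       ]
-86 0 [[-0.05, 1.0, 0.05], [0.71, 0.07, -0.71], [-0.71, -0.0, -0.71]]
xyz [-450.2, -71.0, 49.6] dr [0.449, -0.694, 1.087]
-86 1 [[0.05, -1.0, 0.05], [-0.71, -0.07, -0.71], [0.71, 0.0, -0.71]]
xyz [-450.2, -71.0, 49.6] dr [0.775, 0.501, -1.874]
-70 0 [[-0.24, 0.94, 0.24], [0.66, 0.34, -0.66], [-0.71, -0.0, -0.71]]
xyz [-435.2, -80.4, 49.6] dr [0.34, -0.734, 0.824]
-70 1 [[0.24, -0.94, 0.24], [-0.66, -0.34, -0.66], [0.71, 0.0, -0.71]]
xyz [-435.2, -80.4, 49.6] dr [0.881, 0.409, -2.13]
-60 0 [[-0.35, 0.87, 0.35], [0.61, 0.5, -0.61], [-0.71, -0.0, -0.71]]
xyz [-427.4, -88.3, 49.7] dr [0.272, -0.752, 0.659]
-60 1 [[0.35, -0.87, 0.35], [-0.61, -0.5, -0.61], [0.71, 0.0, -0.71]]
xyz [-427.4, -88.3, 49.7] dr [0.947, 0.342, -2.289]
-50 0 [[-0.45, 0.77, 0.45], [0.54, 0.64, -0.54], [-0.71, -0.0, -0.71]]
xyz [-421.1, -97.4, 49.7] dr [0.203, -0.767, 0.494]
-50 1 [[0.45, -0.77, 0.45], [-0.54, -0.64, -0.54], [0.71, 0.0, -0.71]]
xyz [-421.1, -97.4, 49.7] dr [1.012, 0.268, -2.446]
-30 0 [[-0.61, 0.5, 0.61], [0.35, 0.87, -0.35], [-0.71, -0.0, -0.71]]
xyz [-413.6, -118.2, 49.7] dr [0.066, -0.783, 0.163]
-30 1 [[0.61, -0.5, 0.61], [-0.35, -0.87, -0.35], [0.71, 0.0, -0.71]]
xyz [-413.6, -118.2, 49.7] dr [1.14, 0.096, -2.754]
```

```bash
python3 - <<'E'
from h import *
L=lean(np.radians(-95),np.radians(45),1);p=np.array([.6265,.3245,.045])-.1*L[:,2]+[0,0,.1];print(p);rel(p,L)
E
```

```text
[0.63266284 0.3949416  0.21571068]
xyz [-457.8, -60.9, -10.4] dr [0.715, 0.547, -1.729]
```

Emit:
send_rows(
  xyz=[
    [-40, -5, -10],
    [-80, -10, -20],
    [-120, -15, -30],
    [-160, -20, -30],
    [-200, -26, -30],
    [-230, -30, -30],
    [-260, -35, -30],
    [-290, -39, -30],
    [-320, -42, -30],
    [-350, -46, -30],
  ],
  dr=[
    [0.04, 0.03, -0.1],
    [0.08, 0.06, -0.2],
    [0.12, 0.09, -0.3],
    [0.165, 0.126, -0.4],
    [0.207, 0.158, -0.5],
    [0.248, 0.19, -0.6],
    [0.29, 0.22, -0.7],
    [0.33, 0.253, -0.8],
    [0.372, 0.285, -0.9],
    [0.414, 0.316, -1.0],
  ],
  jaw=87,
)

```text
time: 0.98
position: [0.5217, 0.4518, 0.2267]
tool_rot: [0.835, -2.618, 0.443]
ft_force: [1.0, 1.1, -3.7]
grip_width: 1.004
grip_force: 0.0
```

```bash
python3 - <<'E'
from h import *
st();L=lean(np.radians(-95),np.radians(45),1);p=np.array([.6265,.3245,.045])-.1*L[:,2]+[0,0,.1];rel(p,L)
E
```

```text
0.98 [0.5217 0.4518 0.2267] [ 0.835 -2.618  0.443] q [-0.86  0.84  0.12  0.73  0.04  2.04  1.44] F [ 1.   1.1 -3.7] 1.0037252982830105 0.0
xyz [-61.3, -108.9, 5.8] dr [0.332, 0.244, -0.774]
```

Emit:
send_rows(
  xyz=[
    [-6, -11, 0],
    [-12, -22, 1],
    [-18, -33, 2],
    [-24, -44, 2],
    [-31, -55, 3],
    [-40, -70, 4],
    [-48, -85, 5],
    [-55, -98, 6],
    [-61, -109, 6],
    [-61, -109, 6],
  ],
  dr=[
    [0.04, 0.03, -0.09],
    [0.08, 0.06, -0.18],
    [0.115, 0.085, -0.27],
    [0.155, 0.114, -0.36],
    [0.193, 0.142, -0.45],
    [0.232, 0.17, -0.54],
    [0.27, 0.2, -0.63],
    [0.31, 0.227, -0.72],
    [0.332, 0.244, -0.774],
    [0.332, 0.244, -0.774],
  ],
)

```text
time: 1.82
position: [0.6239, 0.3785, 0.2079]
tool_rot: [1.682, -1.836, 0.713]
ft_force: [0.7, 0.5, -0.6]
grip_width: 1.004
grip_force: 0.0
```

```bash
python3 - <<'E'
from h import *
st();L=lean(np.radians(-95),np.radians(45),1);p=np.array([.6265,.3245,.045])-.1*L[:,2]+[0,0,.1];rel(p,L);save("wrist","w1.png")
E
```

```text
1.82 [0.6239 0.3785 0.2079] [ 1.682 -1.836  0.713] q [-1.06  1.11  0.86  0.61 -0.08  2.05  2.62] F [ 0.7  0.5 -0.6] 1.0043718616310715 0.0
xyz [-6.8, -7.6, -17.5] dr [-0.02, 0.006, -0.009]
```

View pics/w1.png

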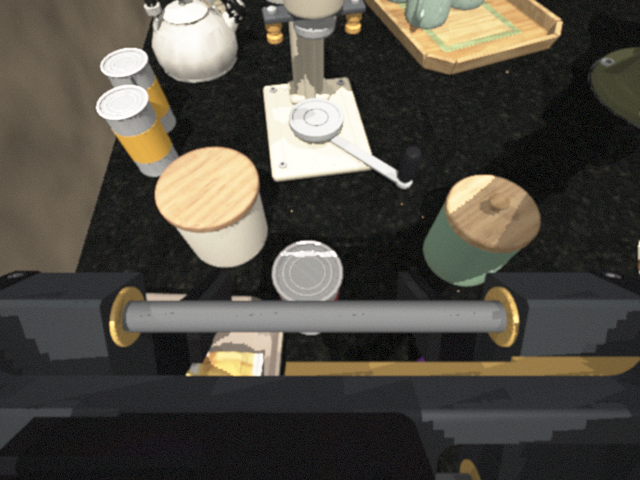

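```bash
cat >> h.py <<'E'
def wray(u,v,z,s):
    c=calibration("wrist"); H=np.array(c["hand_eye"]); Rt=R.from_rotvec(s["tool_rot"]).as_matrix()
    o=Rt@H[:3,3]+s["position"]; d=Rt@H[:3,:3]@np.linalg.inv(K(c))@[u,v,1]; return o+d*(z-o[2])/d[2]
E
python3 - <<'E'
from h import *
s=get_state();st()
print("lid",wray(307,271,.11,s),"plate",wray(317,120,.045,s),"lev",wray(412,155,.084,s),"salt",wray(490,213,.12,s),"tub",wray(208,188,.109,s))
E
```

```text
1.87 [0.6232 0.379  0.2091] [ 1.68  -1.841  0.712] q [-1.06  1.11  0.86  0.61 -0.08  2.05  2.61] F [ 0.5 -0.4  0.5] 1.0014793724785394 0.0
lid [0.62698078 0.33061346 0.11      ] plate [0.5955525  0.06238327 0.045     ] lev [0.49089706 0.17946802 0.084     ] salt [0.45077045 0.29152174 0.12      ] tub [0.72379195 0.22587194 0.109     ]
```

Emit:
send_rows(
  xyz=[
    [0, 0, -2],
    [0, 0, -4],
    [0, 0, -6],
    [0, 0, -8],
    [0, 0, -10],
    [0, 0, -10],
    [0, 0, -10],
    [0, 0, -10],
    [0, 0, -10],
    [0, 0, -10],
  ],
  dr=[
    [0, 0, 0.11],
    [0, 0, 0.22],
    [0, 0, 0.34],
    [0, 0, 0.46],
    [0, 0, 0.58],
    [0, 0, 0.7],
    [0, 0, 0.82],
    [0, 0, 0.94],
    [0, 0, 1.06],
    [0, 0, 1.18],
  ],
)

```text
time: 2.7
position: [0.6206, 0.383, 0.2164]
tool_rot: [0.411, -2.754, 1.106]
ft_force: [0.7, 0.0, 0.3]
grip_width: 1.001
grip_force: 0.0
```

Emit:
send_rows(
  xyz=[
    [0, 0, 0],
    [0, 0, 0],
    [0, 0, 0],
    [0, 0, 0],
    [0, 0, 0],
    [0, 0, 0],
    [0, 0, 0],
    [0, 0, 0],
    [0, 0, 0],
    [0, 0, 0],
  ],
  dr=[
    [0, 0, 0.12],
    [0, 0, 0.24],
    [0, 0, 0.36],
    [0, 0, 0.48],
    [0, 0, 0.6],
    [0, 0, 0.72],
    [0, 0, 0.84],
    [0, 0, 0.96],
    [0, 0, 1.08],
    [0, 0, 1.2],
  ],
)

```text
time: 3.53
position: [0.6206, 0.3831, 0.2164]
tool_rot: [1.164, 2.398, -0.992]
ft_force: [0.3, 0.1, 0.1]
grip_width: 0.998
grip_force: 0.0
```

```bash
python3 - <<'E'
from h import *
st();L=lean(np.radians(-95),np.radians(43),0);g=np.array([.6265,.3245,.044])+.002*L[:,2];rel(g-.11*L[:,2],L)
E
```

```text
3.53 [0.6206 0.3831 0.2164] [ 1.164  2.398 -0.992] q [-1.09  1.11  0.92  0.61 -0.13  2.05  0.24] F [0.3 0.1 0.1] 0.9983904252207065 0.0
xyz [49.9, 58.5, 56.4] dr [0.02, 0.028, 0.743]
```

Emit:
send_rows(
  xyz=[
    [0, 0, 0],
    [0, 5, 0],
    [0, 12, 0],
    [0, 20, 0],
    [0, 28, 0],
    [0, 35, 0],
    [0, 42, 0],
    [0, 48, 0],
    [0, 54, 0],
    [0, 58, 0],
  ],
  dr=[
    [0, 0, 0.1],
    [0, 0, 0.2],
    [0, 0, 0.3],
    [0.005, 0.01, 0.4],
    [0.01, 0.01, 0.5],
    [0.01, 0.02, 0.6],
    [0.02, 0.028, 0.7],
    [0.02, 0.028, 0.743],
    [0.02, 0.028, 0.743],
    [0.02, 0.028, 0.743],
  ],
)

```text
time: 4.37
position: [0.6537, 0.391, 0.179]
tool_rot: [1.857, 1.732, -0.704]
ft_force: [0.2, 0.4, -0.4]
grip_width: 1.0
grip_force: 0.0
```

```bash
python3 - <<'E'
from h import *
st();L=lean(np.radians(-95),np.radians(43),0);g=np.array([.6265,.327,.044])+.002*L[:,2];rel(g-.11*L[:,2],L);rel(g,L)
s=get_state();save("wrist","w2.png");save("top","t2.png")
E
```

```text
4.37 [0.6537 0.391  0.179 ] [ 1.857  1.732 -0.704] q [-0.98  1.17  0.8   0.48 -0.1   2.05 -0.54] F [ 0.2  0.4 -0.4] 0.9995853366305908 0.0
xyz [43.4, -22.1, 35.8] dr [0.025, -0.014, 0.008]
xyz [42.0, -24.8, 145.8] dr [0.025, -0.014, 0.008]
```

View pics/w2.png

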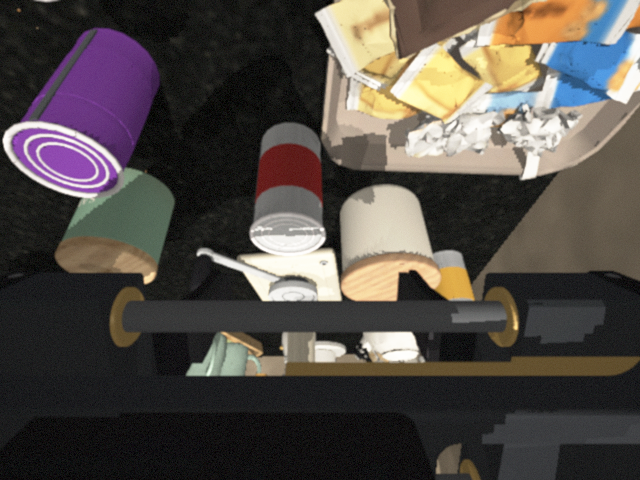

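```bash
python3 - <<'E'
from h import *
s=get_state();st()
print("lid",wray(288,233,.11,s),"footnear",wray(290,123,.0,s),"lidR",wray(249,233,.11,s),wray(327,233,.11,s), "footL/R",wray(261,131,0,s),wray(321,131,0,s))
print("plate",wray(293,288,.045,s),"lev",wray(203,253,.084,s))
E
```

```text
4.47 [0.6537 0.3907 0.1784] [ 1.856  1.732 -0.706] q [-0.98  1.17  0.8   0.49 -0.1   2.05 -0.54] F [-0.3 -0.3 -0.6] 0.9972606928144762 0.0
lid [0.62920082 0.33659289 0.11      ] footnear [0.63064206 0.3587405  0.        ] lidR [0.59741444 0.33920731 0.11      ] [0.66114232 0.33396572 0.11      ] footL/R [0.60159365 0.35159661 0.        ] [0.65938208 0.34729928 0.        ]
plate [0.60253605 0.08703257 0.045     ] lev [0.52971086 0.26798186 0.084     ]
```

```bash
python3 - <<'E'
from h import *
L=lean(np.radians(-95),np.radians(43),0);g=np.array([.628,.3285,.044])+.002*L[:,2];rel(g-.11*L[:,2],L);rel(g,L)
E
```

```text
xyz [44.5, -20.7, 34.1] dr [0.024, -0.012, 0.009]
xyz [43.2, -23.4, 144.1] dr [0.024, -0.012, 0.009]
```

Emit:
send_rows(
  xyz=[
    [8, -4, 3],
    [18, -9, 6],
    [28, -14, 9],
    [38, -19, 12],
    [44, -21, 20],
    [44, -21, 30],
    [44, -21, 40],
    [44, -21, 50],
    [44, -22, 60],
    [44, -22, 65],
  ],
  dr=[
    [0.01, 0, 0],
    [0.02, -0.005, 0.005],
    [0.024, -0.012, 0.009],
    [0.024, -0.012, 0.009],
    [0.024, -0.012, 0.009],
    [0.024, -0.012, 0.009],
    [0.024, -0.012, 0.009],
    [0.024, -0.012, 0.009],
    [0.024, -0.012, 0.009],
    [0.024, -0.012, 0.009],
  ],
)

```text
time: 5.3
position: [0.6314, 0.3801, 0.099]
tool_rot: [1.87, 1.712, -0.738]
ft_force: [-0.3, -0.5, 0.2]
grip_width: 1.001
grip_force: 0.0
```

```bash
python3 - <<'E'
from h import *
L=lean(np.radians(-95),np.radians(43),0);g=np.array([.628,.3285,.044])+.002*L[:,2];st();rel(g,L)
E
```

```text
5.3 [0.6314 0.3801 0.099 ] [ 1.87   1.712 -0.738] q [-1.05  1.16  0.76  0.7  -0.09  1.92 -0.61] F [-0.3 -0.5  0.2] 1.0006987967811036 0.0
xyz [-0.2, 1.2, 77.5] dr [-0.001, 0.001, -0.0]
```

Emit:
send_rows(
  xyz=[
    [0, 0, 8],
    [0, 0, 18],
    [0, 1, 28],
    [0, 1, 38],
    [0, 1, 48],
    [0, 1, 58],
    [0, 1, 66],
    [0, 1, 72],
    [0, 1, 77],
    [0, 1, 78],
  ],
  dr=[
    [0, 0, 0],
    [0, 0, 0],
    [0, 0, 0],
    [0, 0, 0],
    [0, 0, 0],
    [0, 0, 0],
    [0, 0, 0],
    [0, 0, 0],
    [0, 0, 0],
    [0, 0, 0],
  ],
)

```text
time: 6.13
position: [0.6283, 0.3269, 0.043]
tool_rot: [1.871, 1.712, -0.737]
ft_force: [-0.3, 0.0, -0.7]
grip_width: 0.999
grip_force: 0.0
```

Emit:
send_rows(
  xyz=[
    [0, 0, 0],
    [0, 0, 0],
    [0, 0, 0],
    [0, 0, 0],
    [0, 0, 0],
    [0, 0, 0],
    [0, 0, 0],
    [0, 0, 0],
    [0, 0, 0],
    [0, 0, 0],
  ],
  dr=[
    [0, 0, 0],
    [0, 0, 0],
    [0, 0, 0],
    [0, 0, 0],
    [0, 0, 0],
    [0, 0, 0],
    [0, 0, 0],
    [0, 0, 0],
    [0, 0, 0],
    [0, 0, 0],
  ],
  jaw=50,
  grip_force=25,
)

```text
time: 6.97
position: [0.6283, 0.3278, 0.044]
tool_rot: [1.87, 1.713, -0.735]
ft_force: [-1.8, 1.3, 2.1]
grip_width: 0.657
grip_force: 25.0
```

```bash
python3 - <<'E'
from h import *
L=lean(np.radians(-95),np.radians(43),0);g=np.array([.628,.3285,.044])+.002*L[:,2];st();rel(g,L)
s=get_state();save("wrist","w3.png")
# lift: world z +0.1, target over front of the seamer
L2=lean(-1.505,np.radians(43),0);h=np.array([np.cos(-1.505),np.sin(-1.505),0])
rel(s["position"]+[0,0,.06],L)
E
```

```text
6.97 [0.6283 0.3278 0.044 ] [ 1.87   1.713 -0.735] q [-1.09  1.12  0.76  0.93 -0.08  1.73 -0.61] F [-1.8  1.3  2.1] 0.6571903165475734 24.962350130081177
xyz [0.4, -0.4, 1.6] dr [0.001, -0.0, -0.001]
xyz [-40.9, 0.0, -43.9] dr [0.001, -0.0, -0.001]
```

View pics/w3.png

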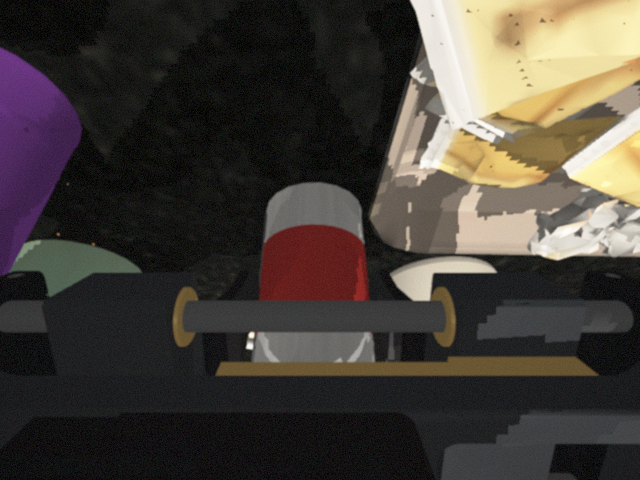

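```bash
python3 - <<'E'
from h import *
s=get_state();st();h=np.array([np.cos(np.radians(-95)),np.sin(np.radians(-95)),0])
for v in(182,183,185):
  p=wray(314,v,0,s);print(p,"centre",p+.03*h)
E
```

```text
7.02 [0.6284 0.3278 0.044 ] [ 1.87   1.713 -0.735] q [-1.09  1.12  0.76  0.93 -0.08  1.73 -0.61] F [-1.7  1.7  1.8] 0.657211709561722 24.96656835079193
[0.63071391 0.35971559 0.        ] centre [0.62809924 0.32982975 0.        ]
[0.63064142 0.35888797 0.        ] centre [0.62802674 0.32900212 0.        ]
[0.63049478 0.35721387 0.        ] centre [0.62788011 0.32732803 0.        ]
```

Emit:
send_rows(
  xyz=[
    [-2, 0, -2],
    [-4, 0, -5],
    [-8, 0, -9],
    [-12, 0, -13],
    [-17, 0, -18],
    [-22, 0, -24],
    [-27, 0, -29],
    [-32, 0, -34],
    [-37, 0, -39],
    [-41, 0, -44],
  ],
  dr=[
    [0, 0, 0],
    [0, 0, 0],
    [0, 0, 0],
    [0, 0, 0],
    [0, 0, 0],
    [0, 0, 0],
    [0, 0, 0],
    [0, 0, 0],
    [0, 0, 0],
    [0, 0, 0],
  ],
)

```text
time: 7.85
position: [0.6286, 0.3274, 0.105]
tool_rot: [1.871, 1.712, -0.735]
ft_force: [1.1, 0.5, -3.6]
grip_width: 0.659
grip_force: 24.9
```

```bash
cat >> h.py <<'E'
AX=np.array([.597,.0525,0]); 
def pl(back,z,yaw=-75,off=.001):
    L=lean(np.radians(yaw),np.radians(43),0); h=np.array([np.cos(np.radians(yaw)),np.sin(np.radians(yaw)),0])
    return AX-(back-off)*h+[0,0,z],L
E
python3 - <<'E'
from h import *
st();s=get_state();rel(s["position"]+[0,0,.045],R.from_rotvec(s["tool_rot"]).as_matrix());rel(*pl(.095,.15))
E
```

```text
7.85 [0.6286 0.3274 0.105 ] [ 1.871  1.712 -0.735] q [-1.09  1.07  0.78  0.9  -0.05  1.8  -0.57] F [ 1.1  0.5 -3.6] 0.6591376154341124 24.911311268806458
xyz [-30.7, 0.1, -32.9] dr [0.0, 0.0, 0.0]
xyz [-168.5, -39.5, 95.4] dr [-0.237, 0.0, -0.257]
```

Emit:
send_rows(
  xyz=[
    [-12, 0, -13],
    [-24, 0, -26],
    [-36, -2, -33],
    [-55, -7, -18],
    [-78, -14, 2],
    [-101, -21, 24],
    [-124, -27, 47],
    [-145, -33, 70],
    [-160, -37, 86],
    [-168, -39, 95],
  ],
  dr=[
    [0, 0, 0],
    [0, 0, 0],
    [-0.02, 0, -0.025],
    [-0.055, 0, -0.06],
    [-0.09, 0, -0.1],
    [-0.125, 0, -0.135],
    [-0.16, 0, -0.175],
    [-0.195, 0, -0.21],
    [-0.22, 0, -0.24],
    [-0.237, 0, -0.257],
  ],
)

```text
time: 8.68
position: [0.5715, 0.1398, 0.1505]
tool_rot: [1.514, 1.968, -0.598]
ft_force: [-0.2, -0.1, -3.0]
grip_width: 0.656
grip_force: 24.9
```

```bash
python3 - <<'E'
from h import *
st();save("top","t4.png");save("scene","s4.png");rel(*pl(.095,.15));rel(*pl(.095,.098));rel(*pl(.06,.098));rel(*pl(.0,.097))
a=cv2.imread("pics/top0.png");
t=cv2.imread("pics/t4.png")[120:330,250:520]; s=cv2.imread("pics/s4.png")[220:415,260:460]
t=cv2.resize(t,None,fx=1.5,fy=1.5,interpolation=2); s=cv2.resize(s,None,fx=1.97,fy=1.97,interpolation=2)
H=max(t.shape[0],s.shape[0]);pad=lambda i:cv2.copyMakeBorder(i,0,H-i.shape[0],0,0,0)
cv2.imwrite("pics/c4.png",np.hstack([pad(t),pad(s)]))
E
```

```text
8.68 [0.5715 0.1398 0.1505] [ 1.514  1.968 -0.598] q [-1.39  0.57  0.91  1.68  0.29  1.31 -0.36] F [-0.2 -0.1 -3. ] 0.6560255512865245 24.907648265361786
xyz [2.1, 1.6, -1.2] dr [-0.004, -0.001, -0.002]
xyz [37.5, 1.7, 36.8] dr [-0.004, -0.001, -0.002]
xyz [11.9, 1.9, 60.7] dr [-0.004, -0.001, -0.002]
xyz [-31.4, 2.2, 102.3] dr [-0.004, -0.001, -0.002]
```

View pics/c4.png

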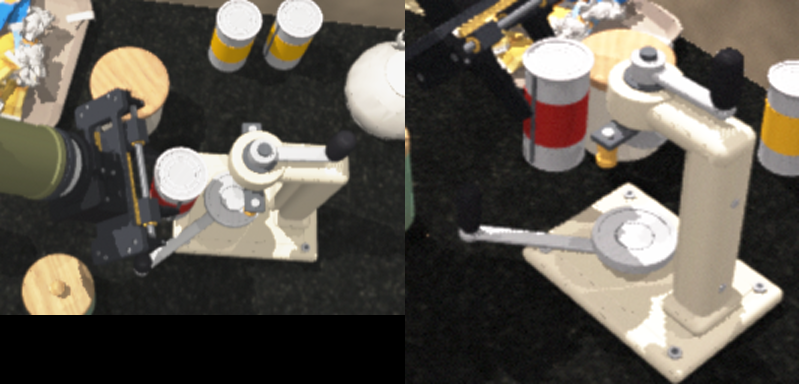

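```bash
python3 - <<'E'
from h import *
p=[.5712,.1408,.2165];print(proj("top",[p]),proj("scene",[p]));print(ray("top",370,234.7,.2165),ray("scene",337.7,250.5,.2165))
print("plate",ray("top",405.7,252.3,.045),ray("scene",376.3,340,.045))
E
```

```text
[[370.13504484 234.72824303]] [[335.97746413 247.33045815]]
[0.57122088 0.14103834 0.2165    ] [0.56748566 0.13127873 0.2165    ]
plate [0.59699123 0.05252072 0.045     ] [0.59777128 0.04960593 0.045     ]
```

Emit:
send_rows(
  xyz=[
    [4, 0, 3],
    [9, 0, 8],
    [14, 1, 13],
    [19, 1, 18],
    [24, 1, 23],
    [29, 2, 28],
    [33, 2, 32],
    [36, 2, 35],
    [37, 2, 37],
    [37, 2, 37],
  ],
  dr=[
    [0, 0, 0],
    [0, 0, 0],
    [-0.004, 0, -0.002],
    [-0.004, 0, -0.002],
    [-0.004, 0, -0.002],
    [-0.004, 0, -0.002],
    [-0.004, 0, -0.002],
    [-0.004, 0, -0.002],
    [-0.004, 0, -0.002],
    [-0.004, 0, -0.002],
  ],
)

```text
time: 9.62
position: [0.5744, 0.146, 0.0962]
tool_rot: [1.506, 1.97, -0.594]
ft_force: [-0.4, -0.7, -3.4]
grip_width: 0.654
grip_force: 24.9
```

```bash
python3 - <<'E'
from h import *
st();rel(*pl(.0,.097));rel(*pl(.0,.0885))
E
```

```text
9.62 [0.5744 0.146  0.0962] [ 1.506  1.97  -0.594] q [-1.37  0.65  0.88  1.7   0.25  1.23 -0.39] F [-0.4 -0.7 -3.4] 0.6537481443836827 24.91035282611847
xyz [-71.5, -2.7, 65.7] dr [0.003, 0.001, 0.003]
xyz [-65.7, -2.7, 71.9] dr [0.003, 0.001, 0.003]
```

Emit:
send_rows(
  xyz=[
    [-7, 0, 6],
    [-16, 0, 14],
    [-26, -1, 23],
    [-36, -1, 32],
    [-46, -2, 41],
    [-54, -2, 49],
    [-61, -3, 56],
    [-66, -3, 61],
    [-70, -3, 64],
    [-71, -3, 66],
  ],
  dr=[
    [0, 0, 0],
    [0, 0, 0],
    [0, 0, 0],
    [0, 0, 0],
    [0.003, 0, 0.003],
    [0.003, 0, 0.003],
    [0.003, 0, 0.003],
    [0.003, 0, 0.003],
    [0.003, 0, 0.003],
    [0.003, 0, 0.003],
  ],
)

```text
time: 10.45
position: [0.5973, 0.0511, 0.097]
tool_rot: [1.511, 1.967, -0.594]
ft_force: [-0.6, -0.3, -1.7]
grip_width: 0.661
grip_force: 24.9
```

```bash
python3 - <<'E'
from h import *
st();rel(*pl(.0,.0885));rel(*pl(0,.0865))
E
```

```text
10.45 [0.5973 0.0511 0.097 ] [ 1.511  1.967 -0.594] q [-1.29  0.6   0.93  1.79  0.3   1.11 -0.32] F [-0.6 -0.3 -1.7] 0.6612642194594682 24.910663068294525
xyz [6.2, 0.0, 5.9] dr [0.0, 0.0, -0.001]
xyz [7.5, 0.0, 7.4] dr [0.0, 0.0, -0.001]
```

Emit:
send_rows(
  xyz=[
    [1, 0, 1],
    [2, 0, 2],
    [3, 0, 3],
    [3.8, 0, 3.7],
    [4.5, 0, 4.4],
    [5.2, 0, 5],
    [5.8, 0, 5.6],
    [6.2, 0, 6],
    [6.2, 0, 6],
    [6.2, 0, 6],
  ],
  dr=[
    [0, 0, 0],
    [0, 0, 0],
    [0, 0, 0],
    [0, 0, 0],
    [0, 0, 0],
    [0, 0, 0],
    [0, 0, 0],
    [0, 0, 0],
    [0, 0, 0],
    [0, 0, 0],
  ],
)

```text
time: 11.28
position: [0.5974, 0.0531, 0.0898]
tool_rot: [1.509, 1.967, -0.595]
ft_force: [-5.4, 4.1, 8.7]
grip_width: 0.654
grip_force: 25.2
```

Emit:
send_rows(
  xyz=[
    [-0.3, 0, -0.3],
    [-0.6, 0, -0.6],
    [-0.6, 0, -0.6],
    [-0.6, 0, -0.6],
    [-0.6, 0, -0.6],
    [-0.6, 0, -0.6],
    [-0.6, 0, -0.6],
    [-0.6, 0, -0.6],
    [-0.6, 0, -0.6],
    [-0.6, 0, -0.6],
  ],
  dr=[
    [0, 0, 0],
    [0, 0, 0],
    [0, 0, 0],
    [0, 0, 0],
    [0, 0, 0],
    [0, 0, 0],
    [0, 0, 0],
    [0, 0, 0],
    [0, 0, 0],
    [0, 0, 0],
  ],
  jaw=84,
)

```text
time: 12.12
position: [0.5971, 0.0524, 0.089]
tool_rot: [1.51, 1.968, -0.594]
ft_force: [-0.3, -0.1, -0.1]
grip_width: 0.966
grip_force: 0.0
```

```bash
python3 - <<'E'
from h import *
st();save("wrist","w5.png");save("scene","s5.png");save("top","t5.png")
w=cv2.imread("pics/w5.png")[100:420,160:480]
s=cv2.imread("pics/s5.png")[235:375,320:440]
s=cv2.resize(s,None,fx=3.4,fy=3.4,interpolation=2);w=cv2.resize(w,(380,380))
H=max(w.shape[0],s.shape[0]);pad=lambda i:cv2.copyMakeBorder(i,0,H-i.shape[0],0,0,0)
cv2.imwrite("pics/c5.png",np.hstack([pad(w),pad(s)]))
rel(*pl(.1,.09));print(proj("scene",[[*AX[:2],.045],[*AX[:2],.155]]))
E
```

```text
12.12 [0.5971 0.0524 0.089 ] [ 1.51   1.968 -0.594] q [-1.28  0.61  0.92  1.8   0.3   1.1  -0.32] F [-0.3 -0.1 -0.1] 0.9655866923425129 0.0
xyz [71.8, -0.0, -68.3] dr [0.001, 0.0, -0.0]
[[374.95232674 339.30486435]
 [378.36620086 293.78524405]]
```

View pics/c5.png

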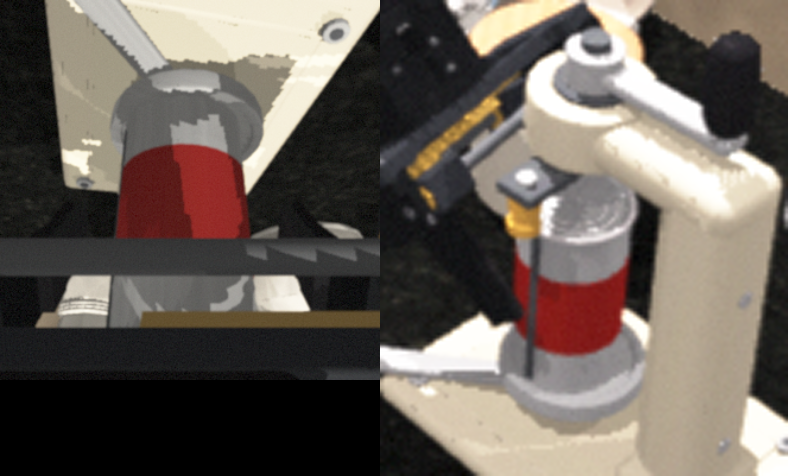

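Emit:
send_rows(
  xyz=[
    [5, 0, -5],
    [14, 0, -13],
    [25, 0, -24],
    [37, 0, -35],
    [49, 0, -46],
    [60, 0, -57],
    [60, 0, -76],
    [52, 0, -97],
    [42, 0, -118],
    [32, 0, -140],
  ],
  dr=[
    [0, 0, 0],
    [0, 0, 0],
    [0, 0, 0],
    [0, 0, 0],
    [0, 0, 0],
    [0, 0, 0],
    [0, 0, 0],
    [0, 0, 0],
    [0, 0, 0],
    [0, 0, 0],
  ],
  jaw=86,
)

```text
time: 13.1
position: [0.5655, 0.1692, 0.1702]
tool_rot: [1.508, 1.969, -0.595]
ft_force: [-0.5, 1.6, -0.3]
grip_width: 0.987
grip_force: 0.0
```

```bash
cat >> h.py <<'E'
def lev(th,z,yaw=-45):
    a=np.radians(220)-1.505+th; return AX+[.16*np.cos(a),.16*np.sin(a),z],lean(np.radians(yaw),0)
E
python3 - <<'E'
from h import *
st();save("top","t6.png");rel(*lev(0,.15)); print(lev(0,.15)[0],ray("top",345.3,293.5,.084),proj("top",[[.4863,.168,.084]]))
c=cv2.imread("pics/t6.png")[260:330,300:390];cv2.imwrite("pics/c6.png",cv2.resize(c,None,fx=6,fy=6,interpolation=2))
E
```

```text
13.1 [0.5655 0.1692 0.1702] [ 1.508  1.969 -0.595] q [-1.42  0.57  0.91  1.63  0.28  1.37 -0.37] F [-0.5  1.6 -0.3] 0.9865905965212889 0.0
xyz [29.5, -79.6, 5.6] dr [-0.189, 0.733, -0.497]
[0.48631787 0.16803989 0.15      ] [0.48693989 0.16907882 0.084     ] [[345.80773532 293.89117945]]
```

Emit:
send_rows(
  xyz=[
    [0, -5, -5],
    [2, -15, -8],
    [5, -25, -8],
    [9, -36, -6],
    [13, -47, -4],
    [18, -57, -2],
    [22, -66, 0],
    [26, -73, 3],
    [29, -79, 5],
    [30, -80, 6],
  ],
  dr=[
    [-0.02, 0.07, -0.05],
    [-0.04, 0.16, -0.11],
    [-0.065, 0.25, -0.17],
    [-0.09, 0.34, -0.23],
    [-0.11, 0.43, -0.29],
    [-0.135, 0.52, -0.355],
    [-0.155, 0.61, -0.415],
    [-0.18, 0.69, -0.47],
    [-0.189, 0.733, -0.497],
    [-0.189, 0.733, -0.497],
  ],
  jaw=70,
)

```text
time: 13.98
position: [0.4845, 0.1614, 0.145]
tool_rot: [-1.213, -2.893, 0.005]
ft_force: [-0.2, -0.7, -0.5]
grip_width: 0.808
grip_force: 0.0
```

```bash
python3 - <<'E'
from h import *
st();rel(*lev(0,.074))
E
```

```text
13.98 [0.4845 0.1614 0.145 ] [-1.213 -2.893  0.005] q [-1.22  0.08  0.9   1.89 -0.07  1.2   0.47] F [-0.2 -0.7 -0.5] 0.8084220333462543 0.0
xyz [3.2, 6.3, 71.0] dr [-0.005, -0.003, -0.008]
```

Emit:
send_rows(
  xyz=[
    [3, 6, 0],
    [3, 6, 8],
    [3, 6, 18],
    [3, 6, 28],
    [3, 6, 38],
    [3, 6, 48],
    [3, 6, 58],
    [3, 6, 65],
    [3, 6, 70],
    [3, 6, 71],
  ],
  dr=[
    [0, 0, 0],
    [0, 0, 0],
    [-0.005, 0, -0.008],
    [-0.005, 0, -0.008],
    [-0.005, 0, -0.008],
    [-0.005, 0, -0.008],
    [-0.005, 0, -0.008],
    [-0.005, 0, -0.008],
    [-0.005, 0, -0.008],
    [-0.005, 0, -0.008],
  ],
)

```text
time: 14.82
position: [0.4856, 0.1694, 0.0725]
tool_rot: [-1.196, -2.903, 0.003]
ft_force: [-0.2, -0.1, 0.9]
grip_width: 0.802
grip_force: 0.0
```

Emit:
send_rows(
  xyz=[
    [0, 0, 0],
    [0, 0, 0],
    [0, 0, 0],
    [0, 0, 0],
    [0, 0, 0],
    [0, 0, 0],
    [0, 0, 0],
    [0, 0, 0],
    [0, 0, 0],
    [0, 0, 0],
  ],
  dr=[
    [0, 0, 0],
    [0, 0, 0],
    [0, 0, 0],
    [0, 0, 0],
    [0, 0, 0],
    [0, 0, 0],
    [0, 0, 0],
    [0, 0, 0],
    [0, 0, 0],
    [0, 0, 0],
  ],
  jaw=15,
  grip_force=15,
)

```text
time: 15.65
position: [0.4862, 0.1699, 0.0736]
tool_rot: [-1.196, -2.904, -0.0]
ft_force: [0.2, 1.0, 0.8]
grip_width: 0.194
grip_force: 0.0
```

```bash
python3 - <<'E'
from h import *
st();s=get_state();R0=R.from_rotvec(s["tool_rot"]).as_matrix()
d0=lev(0,0)[0]
print([ (R0.T@(lev(t,0)[0]-d0)*1000).round(1).tolist() for t in np.linspace(0,1.25,21)])
E
```

```text
15.65 [0.4862 0.1699 0.0736] [-1.196 -2.904 -0.   ] q [-1.19  0.19  0.88  1.97 -0.17  1.06  0.56] F [0.2 1.  0.8] 0.19445884568693986 0.0
[[0.0, 0.0, 0.0], [-0.1, -10.0, 0.0], [-0.7, -20.0, 0.0], [-2.0, -29.9, 0.0], [-4.0, -39.7, 0.0], [-6.5, -49.4, 0.0], [-9.6, -58.9, 0.0], [-13.3, -68.1, 0.0], [-17.6, -77.2, 0.0], [-22.5, -85.9, 0.0], [-27.9, -94.4, 0.0], [-33.7, -102.4, 0.0], [-40.1, -110.1, -0.0], [-47.0, -117.4, -0.0], [-54.3, -124.2, -0.0], [-62.0, -130.6, -0.0], [-70.1, -136.5, -0.0], [-78.5, -141.8, -0.0], [-87.3, -146.6, -0.0], [-96.4, -150.9, -0.0], [-105.6, -154.6, -0.0]]
```

```bash
python3 - <<'E'
from h import *
st();save("wrist","w7.png");save("scene","s7.png")
w=cv2.imread("pics/w7.png");s=cv2.imread("pics/s7.png")[220:400,220:420]
s=cv2.resize(s,None,fx=1.95,fy=1.95,interpolation=2);w=cv2.resize(w,(400,300))
cv2.imwrite("pics/c7.png",np.hstack([cv2.copyMakeBorder(w,0,51,0,0,0),s]))
E
```

```text
15.65 [0.4862 0.1699 0.0736] [-1.196 -2.904 -0.   ] q [-1.19  0.19  0.88  1.97 -0.17  1.06  0.56] F [0.2 1.  0.8] 0.19445884568693986 0.0
```

View pics/c7.png

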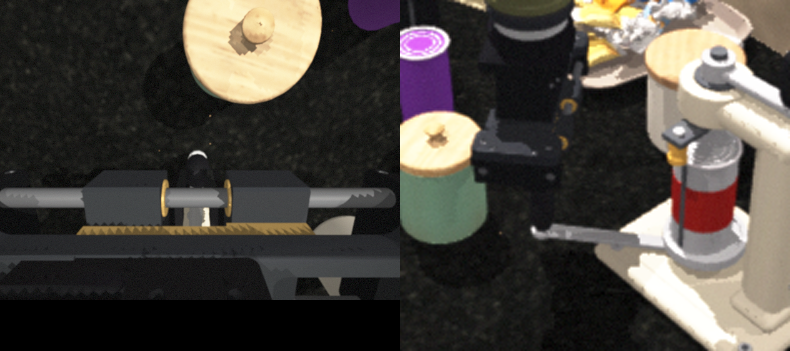

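Emit:
send_rows(
  xyz=[
    [0, 0, 0],
    [0, 0, 0],
    [0, 0, 0],
    [0, 0, 0],
    [0, 0, 0],
    [0, 0, 0],
    [0, 0, 0],
    [0, 0, 0],
    [0, 0, 0],
    [0, 0, 0],
  ],
  dr=[
    [0, 0, 0],
    [0, 0, 0],
    [0, 0, 0],
    [0, 0, 0],
    [0, 0, 0],
    [0, 0, 0],
    [0, 0, 0],
    [0, 0, 0],
    [0, 0, 0],
    [0, 0, 0],
  ],
  jaw=5,
)

```text
time: 16.58
position: [0.4862, 0.1699, 0.0736]
tool_rot: [-1.196, -2.904, 0.0]
ft_force: [0.2, 0.2, 0.3]
grip_width: 0.055
grip_force: 0.0
```

```bash
python3 - <<'E'
from h import *
st();save("wrist","w8.png");im=cv2.imread("pics/w8.png")[200:400,180:460];cv2.imwrite("pics/c8.png",cv2.resize(im,None,fx=2.5,fy=2.5,interpolation=2))
E
```

```text
16.58 [0.4862 0.1699 0.0736] [-1.196 -2.904  0.   ] q [-1.19  0.19  0.88  1.97 -0.17  1.06  0.56] F [0.2 0.2 0.3] 0.0554140216690466 0.0
```

```bash
python3 - <<'E'
from h import *
for f in("w7","w8"):
  im=cv2.imread(f"pics/{f}.png").astype(int).mean(2)
  print(f)
  for v in range(236,376,5): print(v," ".join("%3d"%im[v,u] for u in range(256,384,4)))
print(proj("scene",[[.486,.169,.0566],[.4865,.1685,.084],[.4865,.1685,.031]]))
E
```

```text
w7
236  26  24  21  26  31  19  24  32  28  30  30  40  27  30  28  30  31  29  31  28  33  42  38  22  22  16  30  28  16  31  25  34
241  38  18  23  21  20  25  29  29  29  24  27  31  32  49 140 160 135  39  23  28  25  30  30  29  27  28  27  28  26  20  27  38
246  26  17  33  31  29  32  44  33  27  29   1  23 144 227 200 121 199 237 104  23  23  29  25  33  31  18  38  39  33  27  31  49
251  25  29  34  29  32  30  34  20  23  20  12  49  67  24  23  28  31  25 163  29  29  24  26  25  21  26  19  31  18  23  31  27
256  30  25  17  27  31  14  21  16  15  15  17  22  18  23  24  29  24  28  35  26  31  23  27  18  22  27  24  24  26  36  27  29
261  19  25  22  20  13  12  17  11  12  22  17  27  23  28  25  34  33  37  32  36  28  23  29  16  31  30  24  29  26  29  19  25
266  14  13   9   9  12  17  19  21  14  22  15  26  33  29  39  37  41  37  39  32  27  37  26  24  23  25  21  27  31  25  27  27
271  24  26  15  20  22  21  17  24  13  23  15  23  21  36  36  37  28  30  21  34  34  28  19  24  24  28  19  16  23  25  28  18
276  41  43  40  29  13  14  21  20  24  
[... 5685 characters left out ...]
  39  44  81 103 103  71  32  29  28  13  27  42  72  69  64  72  68  68  70  71  69
356  70  72  72  68  73  71  62  37  34  13  37  38  42  89 103 101  78  34  31  25  42  77  76  96  88  91  92  94  92  91  91  95
361  60  76  64  68  82  61  61  62  63  61  65  64  67  97 109 108  89  71  66  61  79 109 112 120 117 105 121 123 112 108 123 116
366  80  87 106 110 120 118 117 120 121 106 119 124 114 108 121 121  93 121 121 101  95 109 109  82 105 112  87  88 110  97  81  93
371  77  87  77  77 122 112  79 100 118 108  85 107 113  80  87 112  95  93  93 109  79  79  94  79  77  79  93  77  78  83  76  79
[[290.46549457 325.46358537]
 [290.33413436 314.63661203]
 [291.28426488 335.35111089]]
```

```bash
python3 - <<'E'
from h import *
im=np.mean([get_image("wrist").astype(float).mean(2) for _ in range(5)],0)
im=cv2.blur(im,(3,2))
for v in range(240,301,3): print(v," ".join("%2d"%im[v,u] for u in range(268,362,3)))
print(ray("top",344,301,.028),ray("top",345.3,293.5,.084))
E
```

```text
240 19 18 22 25 27 26 28 26 25 28 30 30 25 25 47 66 81 74 39 33 29 26 31 35 33 28 24 27 26 24 25 27
243 21 22 25 28 27 27 27 29 26 25 28 27 31 86 189 224 232 225 169 83 26 25 30 31 28 26 25 28 26 24 27 29
246 29 27 31 36 37 29 27 29 24 18 18 18 116 209 228 203 173 210 231 225 89 21 26 28 27 27 28 29 27 27 30 34
249 32 30 33 41 47 34 18 17 17 18 17 53 162 81 40 26 26 29 52 151 185 46 23 27 28 28 27 27 27 27 29 34
252 27 27 28 26 29 24 19 15 16 20 21 79 52 24 25 27 28 29 31 34 119 79 22 27 27 27 28 25 25 26 28 29
255 26 26 22 16 18 19 19 17 15 18 21 37 22 25 28 29 30 29 31 32 30 29 25 24 25 24 26 25 25 25 26 22
258 24 22 21 20 16 16 14 14 14 17 18 24 22 26 28 30 31 32 31 33 32 30 27 23 23 25 26 23 22 24 24 23
261 18 18 20 19 16 16 14 13 13 16 18 24 24 27 30 30 32 34 33 33 32 32 26 24 28 30 24 22 24 26 25 26
264 17 16 16 18 19 20 15 14 14 15 21 25 26 29 31 34 36 36 36 36 35 34 29 29 31 31 27 23 26 27 24 25
267 13 15 14 19 24 20 15 14 16 18 24 24 29 33 34 37 38 38 38 37 36 34 32 30 34 34 28 24 25 20 22 21
270 17 14 11 14 19 17 18 19 18 19 21 25 26 30 32 37 28 26 34 37 33 28 25 27 30 31 2
[... 399 characters left out ...]
43 43 43 43 42 43
285 42 42 43 42 44 42 44 27 17 17 20 25 24 24 26 25 24 24 26 27 29 20 20 21 30 40 43 44 43 42 44 43
288 43 43 42 44 43 46 92 77 20 16 22 26 26 26 26 24 23 25 26 26 24 18 16 33 81 59 43 43 43 43 44 42
291 42 44 43 42 43 51 134 120 32 16 24 26 25 26 25 24 26 25 24 25 25 20 17 51 110 90 43 43 42 43 44 43
294 43 42 43 42 43 64 155 128 38 19 25 25 25 25 27 27 28 25 25 25 25 24 17 58 118 111 42 42 43 40 41 42
297 42 41 42 43 41 75 157 128 44 21 26 25 24 27 25 28 29 26 25 25 25 25 18 62 114 115 41 42 42 42 38 41
300 59 58 58 58 58 86 164 122 45 35 39 39 40 41 43 40 39 36 37 35 34 34 32 62 98 98 50 59 58 58 58 59
[0.48101949 0.16884444 0.028     ] [0.48693989 0.16907882 0.084     ]
```

Emit:
send_rows(
  xyz=[
    [0, 0, 0],
    [0, 0, 0],
    [0, 0, 0],
    [0, 0, 0],
    [0, 0, 0],
    [0, 0, 0],
    [0, 0, 0],
    [0, -4, 0],
    [0, -8, 0],
    [0, -12, 0],
  ],
  dr=[
    [0, 0, 0],
    [0, 0, 0],
    [0, 0, 0],
    [0, 0, 0],
    [0, 0, 0],
    [0, 0, 0],
    [0, 0, 0],
    [0, 0, 0],
    [0, 0, 0],
    [0, 0, 0],
  ],
  jaw=40,
)

```text
time: 17.72
position: [0.4773, 0.1609, 0.0736]
tool_rot: [-1.196, -2.904, 0.0]
ft_force: [-0.5, 0.4, 1.1]
grip_width: 0.457
grip_force: 0.0
```

Emit:
send_rows(
  xyz=[
    [0, -5, 0],
    [0, -10, 0],
    [-1, -14, 0],
    [-1, -18, 0],
    [-2, -22, 0],
    [-2, -26, 0],
    [-3, -30, 0],
    [-3, -30, 0],
    [-3, -30, 0],
    [-3, -30, 0],
  ],
  dr=[
    [0, 0, 0],
    [0, 0, 0],
    [0, 0, 0],
    [0, 0, 0],
    [0, 0, 0],
    [0, 0, 0],
    [0, 0, 0],
    [0, 0, 0],
    [0, 0, 0],
    [0, 0, 0],
  ],
)

```text
time: 18.55
position: [0.4589, 0.1382, 0.0737]
tool_rot: [-1.196, -2.904, -0.001]
ft_force: [0.4, -0.4, 0.4]
grip_width: 0.461
grip_force: 0.0
```

```bash
python3 - <<'E'
from h import *
st();save("wrist","w9.png");save("scene","s9.png");save("top","t9.png")
a=cv2.imread("pics/s7.png").astype(int);b=cv2.imread("pics/s9.png").astype(int)
# lever arm bright pixels below
for n in("s5","s7","s9"):
  g=cv2.imread(f"pics/{n}.png").astype(int).mean(2)
  print(n)
  for v in range(322,352,3): print(v," ".join("%3d"%g[v,u] for u in range(276,336,3)))
E
```

```text
18.55 [0.4589 0.1382 0.0737] [-1.196e+00 -2.904e+00 -1.000e-03] q [-1.21  0.08  0.9   2.05 -0.07  1.05  0.52] F [ 0.4 -0.4  0.4] 0.4609484821711833 0.0
s5
322  27  34  30  21  23  26  25  27  24  30  28  27  28  26  30  31  36  37  36  28
325  23  23  23  29  23  26  28  21  33  31  31  31  32  25  25  33  31  30  28  29
328  26  23  28  33  26  22  25  24  33  29  31  26  34  34  26  23  28  27  26  28
331  27  29  40  29  24  24  23  24  29  31  24  26  28  23  30  30  26  29  36  24
334  31  26  22  26  23  26  21  45 113  78  37  29  31  27  24  38  31  32  30  32
337  23  24  21  27 249  31  33 128 171 153 192 209 253 253 253 236 151 100  86 198
340  28  24  34  25 112 166 155 168 181 179 177 176 178 251 254 250 253 253 244 244
343  24  27  23  30  33  44  34  25  34  39  47  59 100 135 151 153 194 230 245 242
346  22  29  29  26  25  35  32  31  23  32  25  29  22  25  23 184 190 181 163 154
349  22  27  28  35  30  28  25  22  16  31  26  24  23  29  33 180 202 198 195 242
s7
322  23  30  27  22  19  21  25  24  25  31  24  17  18  23  22  26  29  30  25  27
325  21  25  25  2
[... 880 characters left out ...]
  26  27  26  23  28  22  28
328  16  14  17  15  21  22  57  23  23  30  31  20  26  25  23  20  23  25  22  23
331  17  17  13  20  16  14  22  17  49  26  23  20  20  21  22  25  23  24  27  20
334  35  11  14  17  17  19  16  34 103  79  34  29  24  21  19  33  26  27  24  26
337  33  20  17  14  18  18  29 121 236 246 246 245 243 240 239 204 122  95  71 186
340  26  26  40  25  91 151 147 160 171 212 249 245 241 241 242 241 240 239 239 238
343  27  24  25  30  32  42  34  21  32  38  43  51  86 113 119 134 165 187 217 233
346  19  28  33  24  24  31  29  27  21  30  25  26  21  26  24 122 129 131 112 116
349  23  27  27  35  31  24  18  18  19  30  21  19  28  24  27 126 222 246 245 207
```

```bash
python3 - <<'E'
from h import *
g=cv2.imread("pics/w9.png").astype(int).mean(2)
m=(g>150).astype(np.uint8);m[300:]=0
n,l,s,c=cv2.connectedComponentsWithStats(m[:300])
for i in range(1,n):
  if s[i][4]>15: print(s[i],c[i].round(1))
g8=cv2.imread("pics/w8.png").astype(int).mean(2)
m=(g8>150).astype(np.uint8);n,l,s,c=cv2.connectedComponentsWithStats(m[:290])
for i in range(1,n):
  if s[i][4]>15: print("w8",s[i],c[i].round(1))
im=cv2.blur(g,(3,3))
for v in range(200,300,4): print(v," ".join("%3d"%im[v,u] for u in range(340,480,4)))
E
```

```text
[  396     0   223   158 26934] [503.3  69.1]
[363 237  24  10 102] [373.7 240.4]
[213 293   5   7  18] [215.2 295.9]
w8 [  294     0   221   165 28874] [402.8  71.8]
w8 [378  49   9   8  44] [381.7  52.8]
w8 [303 241  27  11 122] [316.8 245.1]
200  16  17  15  17  21  21  24  24  24  25  30  25  22  23  23  25  26  28  28  26  26  32  33  29  25  25  23  24  29  24  26  24  24  32  35
204  19  19  20  23  29  28  28  25  24  21  26  25  25  28  25  25  25  25  28  26  31  42  39  38  32  26  28  31  32  29  23  21  27  33  36
208  23  23  21  22  26  28  30  24  20  26  28  28  33  35  30  26  24  22  27  24  33  43  37  34  33  31  30  31  31  25  24  26  33  38  29
212  25  27  27  31  27  29  31  30  27  25  23  29  35  34  31  28  24  28  29  27  25  29  25  27  41  40  34  27  24  24  23  25  35  29  23
216  25  25  24  28  26  24  25  28  28  25  25  28  26  27  30  31  27  31  27  26  27  28  25  24  37  40  35  28  24  24  27  29  26  23  20
220  27  28  25  24  24  26  22  26  24  28  27  32  31  27  29  35  35  33  29  24  35  36  27  29  29  34  34  30  29  26  25  32  28
[... 2044 characters left out ...]
  31  32  31  22  19  24  29  30  31  34  32  46  31  33  42  41  42  40  41  41  41  43  39  42  42  42  41  40  41  40  41
284  23  14  14  20  25  27  36  23  21  23  25  24  25  25  29  40  31  32  37  43  41  41  42  43  41  42  40  43  41  38  41  42  41  41  39
288  17  11   9  18  22  22  26  23  15  19  22  26  27  28  37  38  61  85  65  39  40  42  40  41  40  41  41  43  43  42  41  41  41  41  40
292  13  13   9  19  26  23  25  22  19  18  18  23  29  29  44  45  83  88 124  39  41  43  41  39  42  40  40  41  40  42  41  40  40  41  42
296  12  15  15  19  22  24  25  25  23  17  14  17  20  25  26  56  84  83 135  73  34  40  41  41  41  40  42  42  39  41  40  41  40  41  41
```

```bash
python3 - <<'E'
from h import *
rel([.4868,.169,.0737],lean(np.radians(-45),0)); rel([.4868,.169,.056],lean(np.radians(-45),0))
# finger look: rows for open 40 in w9, wide columns
im=cv2.blur(cv2.imread("pics/w9.png").astype(np.float32).mean(2),(3,3))
for v in range(250,302,4): print(v," ".join("%2d"%im[v,u] for u in range(200,345,4)))
E
```

```text
xyz [1.9, 41.6, -0.0] dr [-0.0, -0.001, 0.004]
xyz [1.9, 41.6, 17.7] dr [-0.0, -0.001, 0.004]
250 30 22 20 21 25 26 22 23 24 25 27 29 28 30 25 27 29 25 33 36 33 34 28 33 30 28 35 24 22 25 29 26 21 20 21 16 16
254 31 25 26 24 25 27 24 25 30 30 27 34 34 29 26 27 24 23 28 28 30 28 28 36 33 26 31 26 25 23 23 18 21 16 13 10 12
258 32 27 27 23 26 28 31 28 32 36 31 29 28 26 23 23 23 25 26 21 21 23 27 31 28 24 24 23 26 18 16 15 18 16 14 14 12
262 27 24 22 20 22 21 26 25 28 30 31 27 24 22 25 23 24 27 29 25 24 20 24 25 24 27 31 27 17 16 20 18 17 20 18 15 14
266 26 22 19 21 22 24 19 22 26 27 29 25 25 23 24 27 24 24 23 26 26 25 23 25 23 28 31 23 12 20 19 15 17 19 15 13 18
270 22 22 22 20 13 14 15 14 14 18 17 19 18 18 16 23 22 19 23 25 22 17 21 33 28 21 17 19 15 16 14 15 11 11 15 12 13
274 40 42 40 40 41 42 40 14 13 10 13 11 13 17 22 19 26 34 30 22 15 17 22 33 24 15 15 19 13 13 15 14 10 12 13 12  9
278 42 42 41 41 40 43 41 16 13 14 19 12 12 17 22 18 29 34 33 23 23 21 18 14 18 16  8 14 14 10 11  9 10 14 19 22 14
282 43 42 42 41 41 43 44 19 13 16 15 12 11 16 20 21 32 32 33 18 19 15 15  8 12 13 11 11 16 12 10 12 13 16 28 25 16
286 42 41 42 40 51 63 47 24 12 11 10 11 12 18 20 22 28 25 23 23 12 13 10 14 12 11  9 11 13 14 16 18 21 27 30 17 12
290 41 42 42 42 123 124 112 28 12 10 13 14 14 15 14 25 25 23 25 18 12 13 14 14 15 15 10 12 11 18 21 29 31 39 33 16 13
294 41 41 42 68 153 123 122 52 12 11 14 16 16 17 22 25 25 25 25 17 13 14 14 16 10 14 13 12  9 19 23 24 23 30 24 11 12
298 44 43 41 109 149 123 123 59 14 12 17 19 17 19 25 26 25 26 24 20 18 17 17 14 19 13 15 15 14 23 23 23 25 27 22 17 18
```

Emit:
send_rows(
  xyz=[
    [0, 6, 0],
    [0, 14, 0],
    [1, 22, 0],
    [1, 30, 0],
    [2, 37, 0],
    [2, 41, 0],
    [2, 42, 0],
    [2, 42, 0],
    [2, 42, 4],
    [2, 42, 8],
  ],
  dr=[
    [0, 0, 0],
    [0, 0, 0],
    [0, 0, 0],
    [0, 0, 0],
    [0, 0, 0],
    [0, 0, 0],
    [0, 0, 0],
    [0, 0, 0],
    [0, 0, 0],
    [0, 0, 0],
  ],
  jaw=60,
)

```text
time: 19.53
position: [0.4868, 0.1689, 0.0654]
tool_rot: [-1.197, -2.904, -0.001]
ft_force: [0.2, -0.2, -0.8]
grip_width: 0.69
grip_force: 0.0
```

Emit:
send_rows(
  xyz=[
    [0, 0, 4],
    [0, 0, 8],
    [0, 0, 12],
    [0, 0, 16],
    [0, 0, 20],
    [0, 0, 23],
    [0, 0, 25],
    [0, 0, 26],
    [0, 0, 26],
    [0, 0, 26],
  ],
  dr=[
    [0, 0, 0],
    [0, 0, 0],
    [0, 0, 0],
    [0, 0, 0],
    [0, 0, 0],
    [0, 0, 0],
    [0, 0, 0],
    [0, 0, 0],
    [0, 0, 0],
    [0, 0, 0],
  ],
)

```text
time: 20.37
position: [0.487, 0.1692, 0.0397]
tool_rot: [-1.196, -2.904, -0.0]
ft_force: [-0.2, -0.1, -0.0]
grip_width: 0.69
grip_force: 0.0
```

Emit:
send_rows(
  xyz=[
    [0, 0, 0],
    [0, 0, 0],
    [0, 0, 0],
    [0, 0, 0],
    [0, 0, 0],
    [0, 0, 0],
    [0, 0, 0],
    [0, 0, 0],
    [0, 0, 0],
    [0, 0, 0],
  ],
  dr=[
    [0, 0, 0],
    [0, 0, 0],
    [0, 0, 0],
    [0, 0, 0],
    [0, 0, 0],
    [0, 0, 0],
    [0, 0, 0],
    [0, 0, 0],
    [0, 0, 0],
    [0, 0, 0],
  ],
  jaw=15,
  grip_force=15,
)

```text
time: 21.2
position: [0.4872, 0.1696, 0.0397]
tool_rot: [-1.196, -2.905, -0.001]
ft_force: [1.2, 1.8, -2.3]
grip_width: 0.274
grip_force: 15.0
```

Emit:
send_rows(
  xyz=[
    [0, -10, 0],
    [-0.7, -20, 0],
    [-2, -30, 0],
    [-4, -39.7, 0],
    [-6.5, -49.4, 0],
    [-9.6, -58.9, 0],
    [-13.3, -68.1, 0],
    [-17.6, -77.2, 0],
    [-22.5, -86, 0],
    [-28, -94.4, 0],
  ],
  dr=[
    [0, 0, 0],
    [0, 0, 0],
    [0, 0, 0],
    [0, 0, 0],
    [0, 0, 0],
    [0, 0, 0],
    [0, 0, 0],
    [0, 0, 0],
    [0, 0, 0],
    [0, 0, 0],
  ],
)

```text
time: 22.03
position: [0.4404, 0.0842, 0.0401]
tool_rot: [-1.193, -2.905, -0.005]
ft_force: [2.0, 5.7, 0.1]
grip_width: 0.277
grip_force: 15.0
```

```bash
python3 - <<'E'
from h import *
st();s=get_state();R0=R.from_rotvec(s["tool_rot"]).as_matrix();d=s["position"]-AX
print(np.hypot(*d[:2]),np.arctan2(d[1],d[0])-(np.radians(220)-1.505)+2*np.pi*0)
for t in np.linspace(.65,1.24,10): print((R0.T@(lev(t,s["position"][2])[0]-s["position"])*1000).round(1).tolist(),end=",")
E
```

```text
22.03 [0.4404 0.0842 0.0401] [-1.193 -2.905 -0.005] q [-1.16  0.05  0.94  2.15 -0.05  0.97  0.61] F [2.  5.7 0.1] 0.2772797516156354 14.999819329823367
0.15982015846719538 0.607263640261821
[-3.7, -5.7, -0.0],[-10.1, -14.1, -0.1],[-17.0, -21.9, -0.1],[-24.5, -29.3, -0.1],[-32.3, -36.2, -0.2],[-40.7, -42.6, -0.2],[-49.4, -48.4, -0.2],[-58.5, -53.7, -0.3],[-67.9, -58.3, -0.3],[-77.6, -62.3, -0.3],
```

Emit:
send_rows(
  xyz=[
    [-6, -8.5, 0],
    [-12, -16, 0],
    [-19, -24, 0],
    [-26, -31, 0],
    [-34, -37.5, 0],
    [-42, -43.5, 0],
    [-51, -49.5, 0],
    [-60, -54.5, 0],
    [-69, -59, 0],
    [-77.6, -62.3, 0],
  ],
  dr=[
    [0, 0, 0],
    [0, 0, 0],
    [0, 0, 0],
    [0, 0, 0],
    [0, 0, 0],
    [0, 0, 0],
    [0, 0, 0],
    [0, 0, 0],
    [0, 0, 0],
    [0, 0, 0],
  ],
)

```text
time: 22.87
position: [0.451, -0.0076, 0.04]
tool_rot: [-1.191, -2.899, -0.02]
ft_force: [-0.9, 29.6, 2.1]
grip_width: 0.279
grip_force: 15.0
```

```bash
python3 - <<'E'
from h import *
st();s=get_state();d=s["position"]-AX
print(np.hypot(*d[:2]),np.arctan2(d[1],d[0])%(2*np.pi)-(np.radians(220)-1.505))
E
```

```text
22.87 [ 0.451  -0.0076  0.04  ] [-1.191 -2.899 -0.02 ] q [-1.03  0.07  1.04  2.14 -0.09  0.97  0.85] F [-0.9 29.6  2.1] 0.27905259259151294 15.001297798007727
0.1579142090374817 1.197272308882292
```

Emit:
send_rows(
  xyz=[
    [0, 0, 0],
    [0, 0, 0],
    [0, 0, 0],
    [0, 0, 0],
    [0, 0, -5],
    [0, 0, -20],
    [0, 0, -50],
    [0, 0, -85],
    [0, 0, -120],
    [0, 0, -155],
  ],
  dr=[
    [0, 0, 0],
    [0, 0, 0],
    [0, 0, 0],
    [0, 0, 0],
    [0, 0, 0],
    [0, 0, 0],
    [0, 0, 0],
    [0, 0, 0],
    [0, 0, 0],
    [0, 0, 0],
  ],
  jaw=60,
)

```text
time: 23.7
position: [0.451, -0.0177, 0.1964]
tool_rot: [-1.199, -2.903, -0.001]
ft_force: [0.8, -0.1, 0.5]
grip_width: 0.69
grip_force: 0.0
```

```bash
cat >> h.py <<'E'
YA=-1.505
def cr(th,z=.246,yaw=-45):
    a=YA-th; return AX+[.08*np.cos(a),.08*np.sin(a),z],lean(np.radians(yaw),0)
E
python3 - <<'E'
from h import *
st();rel(*cr(0,.32));s=get_state();save("top","t10.png")
d=ray("top",480.7,213.3,.297);print(d,cr(0)[0],proj("top",[[*cr(0)[0][:2],.297]]))
# knob top blob & plate/lever check in top image: dark knob centroid now
g=cv2.imread("pics/t10.png").astype(int).mean(2)
for v in range(200,232,2): print(v," ".join("%3d"%g[v,u] for u in range(464,496,2)))
E
```

```text
23.7 [ 0.451  -0.0177  0.1964] [-1.199e+00 -2.903e+00 -1.000e-03] q [-1.06 -0.23  0.92  1.96  0.19  1.33  0.6 ] F [ 0.8 -0.1  0.5] 0.6899855378646921 0.0
xyz [-113.8, 99.9, -123.7] dr [0.0, -0.001, 0.002]
[ 0.603405   -0.02426713  0.297     ] [ 0.60225991 -0.0273269   0.246     ] [[482.62003923 214.21208107]]
200  31  36  33  40  40  33  35  31  32  36  52 105 123 130 153 170
202  29  36  34  49  38  35  43  32  36  41  41  46 105 114 133 150
204  28  31  37  39  40  40  41  31  30  39  38  35  36  90  99 126
206  34  32  32  34  42  48  37  36  36  32  33  33  33  38  70  95
208  32  29  34  38  38  43  46  51  51  50  42  33  37  38  36  57
210  33  30  33  36  38  44  52  55  53  53  51  40  43  42  34  38
212  34  31  35  37  42  47  55  61  52  51  50  42  50  41  33  31
214  33  31  36  41  41  45  50  56  55  52  47  40  37  35  35  31
216  84  76  40  40  41  40  46  47  48  45  41  36  33  33  37  33
218 219 201  42  39  39  38  39  40  41  39  35  32  31  34  37  32
220 221 173  38  37  36  36  35  33  33  32  31  35  33  36  36  34
222 208 182  38  36  35  33  32  31  30  32  39  39  30  32  34  33
224 208 203  79  34  32  30  31  31  60  56  41  37  30  32  31  33
226 179 179 146  53  38  35  46  87 135  78  46  44  33  36  32  31
228 117 118 118 127 120 122 140 143 138  84  39  39  35  37  32  31
230 120 120 122 145 149 153 149 146 139  86  35  34  34  33  37  36
```

Emit:
send_rows(
  xyz=[
    [-8, 6, -12],
    [-16, 12, -30],
    [-24, 20, -50],
    [-34, 30, -72],
    [-48, 42, -94],
    [-62, 54, -112],
    [-78, 68, -122],
    [-94, 82, -124],
    [-106, 93, -124],
    [-114, 100, -124],
  ],
  dr=[
    [0, 0, 0],
    [0, 0, 0],
    [0, 0, 0],
    [0, 0, 0],
    [0, 0, 0],
    [0, 0, 0],
    [0, 0, 0],
    [0, 0, 0],
    [0, 0, 0],
    [0, 0, 0],
  ],
  jaw=65,
)

```text
time: 24.58
position: [0.6044, -0.0264, 0.3178]
tool_rot: [-1.197, -2.904, 0.005]
ft_force: [0.3, -0.3, -1.0]
grip_width: 0.749
grip_force: 0.0
```

```bash
python3 - <<'E'
from h import *
st();s=get_state();rel(*cr(0));im=get_image("wrist")
g=im.astype(int).mean(2);cv2.imwrite("pics/w11.png",im[:,:,::-1])
c=calibration("wrist");H=np.array(c["hand_eye"]);Rt=R.from_rotvec(s["tool_rot"]).as_matrix()
for z in(.297,.247):
  q=H[:3,:3].T@(Rt.T@(np.array([*cr(0)[0][:2],z])-s["position"])-H[:3,3]);k=K(c)@q;print(k[:2]/k[2])
g=cv2.blur(g.astype(np.float32),(3,3))
for v in range(230,302,5): print(v," ".join("%3d"%g[v,u] for u in range(230,400,5)))
E
```

```text
24.58 [ 0.6044 -0.0264  0.3178] [-1.197 -2.904  0.005] q [-0.86  0.32  1.11  1.41 -0.28  1.58  1.02] F [ 0.3 -0.3 -1. ] 0.7492629294646979 0.0
xyz [0.9, -1.9, 71.8] dr [-0.003, 0.001, 0.003]
[311.07267759 264.95515254]
[311.74703896 243.46724969]
230  31  33  22  14  17  17  21  25  25  18  50 207 241 250 251 240 126 126 208 220 226 232 228 240 234 139  25  31  23  24  29  29  26  32
235  24  23  21  20  20  18  20  21  31  22 133 240 249 250 251 197  91  43  63 148 231 228 236 234 141  29  34  28  27  28  25  25  25  25
240  22  22  21  21  20  18  22  21  23  23 149 232 205 191 192  83  22  28  30  34 118 232 235 145  22  22  29  23  29  28  24  27  27  29
245  21  21  21  27  17  19  18  23  20  30  44 169 184 191 184  22  26  31  33  33  36 232 166  28  27  28  30  27  29  22  26  26  23  28
250  18  21  19  20  23  18  19  24  27  29  27  42 160 182 130  24  29  36  39  38  34 118  29  26  30  30  33  28  27  21  29  25  27  29
255  23  20  20  21  24  19  23  37  32  23  31  37  31 141  67  29  37  41  45  44  42  36  26  25  26  28  37  30  29  28  31  30  22  26
260  20  18  
[... 546 characters left out ...]

280  23  25  37  37  41  29  37  30  25  27  24  27  48  32  29  28  32  25  27  29  29  27  24  22  25  20  24  26  33  30  27  28  29  22
285  19  27  28  31  30  29  30  28  31  37  28  28  30  39  31  31  32  33  37  32  28  26  24  27  25  23  27  31  28  27  28  26  33  24
290  21  27  28  26  27  30  34  25  25  28  23  29  26  25  23  26  25  28  31  29  26  25  33  29  34  23  22  29  27  35  26  26  26  26
295  27  26  29  28  27  26  25  25  31  33  31  31  33  18  30  25  28  28  28  30  24  30  27  28  25  24  25  34  27  28  26  27  25  26
300  50  49  51  49  55  52  49  49  52  52  54  49  48  49  48  50  48  51  50  55  49  48  49  46  49  48  53  50  48  50  49  49  51  50
```

Emit:
send_rows(
  xyz=[
    [0.5, 2, 0],
    [1, 4.5, 4],
    [1, 4.5, 14],
    [1, 4.5, 26],
    [1, 4.5, 38],
    [1, 4.5, 50],
    [1, 4.5, 60],
    [1, 4.5, 67],
    [1, 4.5, 71],
    [1, 4.5, 72],
  ],
  dr=[
    [0, 0, 0],
    [0, 0, 0],
    [0, 0, 0],
    [0, 0, 0],
    [0, 0, 0],
    [0, 0, 0],
    [0, 0, 0],
    [0, 0, 0],
    [0, 0, 0],
    [0, 0, 0],
  ],
)

```text
time: 25.47
position: [0.605, -0.0218, 0.2456]
tool_rot: [-1.196, -2.903, 0.001]
ft_force: [-0.0, 0.4, 0.0]
grip_width: 0.747
grip_force: 0.0
```

Emit:
send_rows(
  xyz=[
    [0, 0, 0],
    [0, 0, 0],
    [0, 0, 0],
    [0, 0, 0],
    [0, 0, 0],
    [0, 0, 0],
    [0, 0, 0],
    [0, 0, 0],
    [0, 0, 0],
    [0, 0, 0],
  ],
  dr=[
    [0, 0, 0],
    [0, 0, 0],
    [0, 0, 0],
    [0, 0, 0],
    [0, 0, 0],
    [0, 0, 0],
    [0, 0, 0],
    [0, 0, 0],
    [0, 0, 0],
    [0, 0, 0],
  ],
  jaw=14,
  grip_force=25,
)

```text
time: 26.3
position: [0.6052, -0.0226, 0.2466]
tool_rot: [-1.197, -2.903, 0.001]
ft_force: [-2.0, -1.0, 2.3]
grip_width: 0.284
grip_force: 25.0
```

```bash
python3 - <<'E'
from h import *
st();s=get_state();d=(s["position"]-AX)[:2];print(np.hypot(*d),np.arctan2(d[1],d[0]))
E
```

```text
26.3 [ 0.6052 -0.0226  0.2466] [-1.197e+00 -2.903e+00  1.000e-03] q [-0.87  0.34  1.09  1.54 -0.3   1.45  1.03] F [-2.  -1.   2.3] 0.2842189222721669 24.99557905839538
0.0755722455114841 -1.4623945804667653
```

```bash
cat > circ.py <<'E'
from h import *
import sys
L=lean(np.radians(-45),0); phi0=-1.44
def P(t): a=phi0-np.radians(t); return 80*np.array([np.cos(a),np.sin(a),0])
A=[[1,3,6,11,17,24,32,41,50.5,60]]+[list(60+96*k+9.6*np.arange(1,11)) for k in range(10)]+[[1020+x for x in (9,18,26.5,34.5,41.5,47.5,52.5,56.5,59,60)]]
prev=0
for i,a in enumerate(A):
    print(i,[(np.round((L.T@(P(t)-P(prev)))*2)/2+0.).tolist() for t in a]); prev=a[-1]
E
python3 circ.py
```

```text
0 [[1.0, -1.0, 0.0], [2.5, -3.5, 0.0], [5.5, -6.5, 0.0], [10.5, -11.0, 0.0], [17.0, -16.5, 0.0], [25.5, -21.5, 0.0], [35.5, -26.0, 0.0], [47.5, -29.5, 0.0], [60.5, -31.0, 0.0], [74.0, -30.5, 0.0]]
1 [[13.0, 3.0, 0.0], [25.5, 8.0, 0.0], [37.0, 15.0, 0.0], [47.0, 23.5, 0.0], [55.5, 34.0, 0.0], [62.0, 45.5, 0.0], [66.5, 58.0, 0.0], [69.0, 71.5, 0.0], [69.5, 85.0, 0.0], [67.5, 98.0, 0.0]]
2 [[-4.0, 12.5, 0.0], [-10.5, 24.5, 0.0], [-18.5, 35.0, 0.0], [-28.5, 44.5, 0.0], [-39.5, 51.5, 0.0], [-52.0, 57.0, 0.0], [-65.0, 60.5, 0.0], [-78.0, 61.5, 0.0], [-91.5, 60.0, 0.0], [-104.5, 56.5, 0.0]]
3 [[-12.0, -5.5, 0.0], [-23.5, -13.0, 0.0], [-33.0, -22.0, 0.0], [-41.0, -33.0, 0.0], [-47.0, -45.0, 0.0], [-51.5, -57.5, 0.0], [-53.0, -71.0, 0.0], [-53.0, -84.0, 0.0], [-50.0, -97.5, 0.0], [-45.5, -110.0, 0.0]]
4 [[7.0, -11.5, 0.0], [15.5, -22.0, 0.0], [25.5, -30.5, 0.0], [37.0, -37.5, 0.0], [49.5, -42.5, 0.0], [62.5, -45.0, 0.0], [76.0, -45.5, 0.0], [89.5, -43.5, 0.0], [102.0, -40.0, 0.0], [114.0, -34.0, 0.0]]
5 [[11.0, 8.0, 0.0], [20.0, 17.5, 0.0], [27.5, 28.5, 0.0], [33.5, 40.5, 0.0], [37.0, 53.5, 0
[... 613 characters left out ...]
.0], [75.5, -15.5, 0.0], [88.0, -10.5, 0.0], [99.5, -3.5, 0.0], [109.5, 5.0, 0.0], [118.0, 15.5, 0.0]]
9 [[6.5, 11.5, 0.0], [11.0, 24.0, 0.0], [13.5, 37.5, 0.0], [14.0, 51.0, 0.0], [12.0, 64.0, 0.0], [7.5, 76.5, 0.0], [1.5, 88.5, 0.0], [-7.0, 99.0, 0.0], [-16.5, 108.5, 0.0], [-28.0, 115.5, 0.0]]
10 [[-12.5, 5.5, 0.0], [-25.0, 8.5, 0.0], [-38.5, 9.5, 0.0], [-52.0, 8.5, 0.0], [-65.0, 5.0, 0.0], [-77.0, -0.5, 0.0], [-88.0, -8.0, 0.0], [-98.0, -17.0, 0.0], [-106.0, -28.0, 0.0], [-112.0, -39.5, 0.0]]
11 [[-4.0, -12.0, 0.0], [-6.0, -24.5, 0.0], [-6.0, -36.0, 0.0], [-4.5, -47.0, 0.0], [-1.5, -56.5, 0.0], [1.5, -64.5, 0.0], [4.5, -70.5, 0.0], [7.5, -75.5, 0.0], [9.5, -78.0, 0.0], [10.5, -79.5, 0.0]]
```

Emit:
send_rows(
  xyz=[
    [1.0, -1.0, 0],
    [2.5, -3.5, 0],
    [5.5, -6.5, 0],
    [10.5, -11, 0],
    [17, -16.5, 0],
    [25.5, -21.5, 0],
    [35.5, -26, 0],
    [47.5, -29.5, 0],
    [60.5, -31, 0],
    [74, -30.5, 0],
  ],
  dr=[
    [0, 0, 0],
    [0, 0, 0],
    [0, 0, 0],
    [0, 0, 0],
    [0, 0, 0],
    [0, 0, 0],
    [0, 0, 0],
    [0, 0, 0],
    [0, 0, 0],
    [0, 0, 0],
  ],
)

```text
time: 27.13
position: [0.5315, 0.0088, 0.2466]
tool_rot: [1.197, 2.904, 0.003]
ft_force: [6.3, 0.3, -1.8]
grip_width: 0.29
grip_force: 25.0
```

Emit:
send_rows(
  xyz=[
    [13, 3, 0],
    [25.5, 8, 0],
    [37, 15, 0],
    [47, 23.5, 0],
    [55.5, 34, 0],
    [62, 45.5, 0],
    [66.5, 58, 0],
    [69, 71.5, 0],
    [69.5, 85, 0],
    [67.5, 98, 0],
  ],
  dr=[
    [0, 0, 0],
    [0, 0, 0],
    [0, 0, 0],
    [0, 0, 0],
    [0, 0, 0],
    [0, 0, 0],
    [0, 0, 0],
    [0, 0, 0],
    [0, 0, 0],
    [0, 0, 0],
  ],
)

```text
time: 27.97
position: [0.5508, 0.1235, 0.2465]
tool_rot: [-1.197, -2.9, 0.007]
ft_force: [-2.8, -6.7, 5.2]
grip_width: 0.284
grip_force: 25.0
```

```bash
python3 - <<'E'
from h import *
st();s=get_state();L=lean(np.radians(-45),0)
P0=np.array([.6052,-.0226]);C=P0-.08*np.array([np.cos(-1.44),np.sin(-1.44)]);a=-1.44-np.radians(156)
print("cmd",C+.08*np.array([np.cos(a),np.sin(a)]),"F tool",L.T@s["ft_force"],"radial out",[np.cos(a),np.sin(a)])
E
```

```text
27.97 [0.5508 0.1235 0.2465] [-1.197 -2.9    0.007] q [-1.19  0.19  1.05  1.63 -0.17  1.42  0.67] F [-2.8 -6.7  5.2] 0.28401002781535745 25.005313028166825
cmd [0.55297327 0.1249322 ] F tool [-2.74119898 -6.67396499 -5.17600096] radial out [np.float64(-0.522410426979599), np.float64(0.852694168962702)]
```

Emit:
send_rows(
  xyz=[
    [-4, 12.5, 0],
    [-10.5, 24.5, 0],
    [-18.5, 35, 0],
    [-28.5, 44.5, 0],
    [-39.5, 51.5, 0],
    [-52, 57, 0],
    [-65, 60.5, 0],
    [-78, 61.5, 0],
    [-91.5, 60, 0],
    [-104.5, 56.5, 0],
  ],
  dr=[
    [0, 0, 0],
    [0, 0, 0],
    [0, 0, 0],
    [0, 0, 0],
    [0, 0, 0],
    [0, 0, 0],
    [0, 0, 0],
    [0, 0, 0],
    [0, 0, 0],
    [0, 0, 0],
  ],
)

```text
time: 28.8
position: [0.6666, 0.0936, 0.2466]
tool_rot: [-1.193, -2.904, -0.003]
ft_force: [1.1, 1.7, 2.0]
grip_width: 0.289
grip_force: 25.0
```

Emit:
send_rows(
  xyz=[
    [-12, -5.5, 0],
    [-23.5, -13, 0],
    [-33, -22, 0],
    [-41, -33, 0],
    [-47, -45, 0],
    [-51.5, -57.5, 0],
    [-53, -71, 0],
    [-53, -84, 0],
    [-50, -97.5, 0],
    [-45.5, -110, 0],
  ],
  dr=[
    [0, 0, 0],
    [0, 0, 0],
    [0, 0, 0],
    [0, 0, 0],
    [0, 0, 0],
    [0, 0, 0],
    [0, 0, 0],
    [0, 0, 0],
    [0, 0, 0],
    [0, 0, 0],
  ],
)

```text
time: 29.63
position: [0.6208, -0.0191, 0.2466]
tool_rot: [-1.198, -2.904, -0.001]
ft_force: [2.7, 0.9, 2.7]
grip_width: 0.287
grip_force: 25.0
```

Emit:
send_rows(
  xyz=[
    [7, -11.5, 0],
    [15.5, -22, 0],
    [25.5, -30.5, 0],
    [37, -37.5, 0],
    [49.5, -42.5, 0],
    [62.5, -45, 0],
    [76, -45.5, 0],
    [89.5, -43.5, 0],
    [102, -40, 0],
    [114, -34, 0],
  ],
  dr=[
    [0, 0, 0],
    [0, 0, 0],
    [0, 0, 0],
    [0, 0, 0],
    [0, 0, 0],
    [0, 0, 0],
    [0, 0, 0],
    [0, 0, 0],
    [0, 0, 0],
    [0, 0, 0],
  ],
)

```text
time: 30.47
position: [0.5178, 0.0375, 0.2467]
tool_rot: [1.196, 2.901, 0.004]
ft_force: [12.6, -1.7, -6.6]
grip_width: 0.284
grip_force: 25.0
```

```bash
cat > chk.py <<'E'
from h import *
import sys
T=float(sys.argv[1]);st()
P0=np.array([.6052,-.0226]);C=P0-.08*np.array([np.cos(-1.44),np.sin(-1.44)]);a=-1.44-np.radians(T)
print("cmd",C+.08*np.array([np.cos(a),np.sin(a)]))
E
python3 chk.py 444
```

```text
30.47 [0.5178 0.0375 0.2467] [1.196 2.901 0.004] q [-1.16 -0.01  1.04  1.74  0.01  1.4   0.67] F [12.6 -1.7 -6.6] 0.2843034283501721 24.994050633530946
cmd [0.51697458 0.03804908]
```

Steady; continuing.

Emit:
send_rows(
  xyz=[
    [11, 8, 0],
    [20, 17.5, 0],
    [27.5, 28.5, 0],
    [33.5, 40.5, 0],
    [37, 53.5, 0],
    [38, 67, 0],
    [37.5, 80.5, 0],
    [34, 93.5, 0],
    [29, 105.5, 0],
    [21.5, 117, 0],
  ],
  dr=[
    [0, 0, 0],
    [0, 0, 0],
    [0, 0, 0],
    [0, 0, 0],
    [0, 0, 0],
    [0, 0, 0],
    [0, 0, 0],
    [0, 0, 0],
    [0, 0, 0],
    [0, 0, 0],
  ],
)

```text
time: 31.3
position: [0.5814, 0.1358, 0.2465]
tool_rot: [-1.194, -2.899, 0.004]
ft_force: [-3.5, -3.0, 6.8]
grip_width: 0.286
grip_force: 25.0
```

Emit:
send_rows(
  xyz=[
    [-9, 10, 0],
    [-19.5, 18, 0],
    [-31.5, 24.5, 0],
    [-44, 29, 0],
    [-57, 31, 0],
    [-70.5, 31, 0],
    [-84, 28.5, 0],
    [-96.5, 24, 0],
    [-108, 17.5, 0],
    [-118.5, 9.5, 0],
  ],
  dr=[
    [0, 0, 0],
    [0, 0, 0],
    [0, 0, 0],
    [0, 0, 0],
    [0, 0, 0],
    [0, 0, 0],
    [0, 0, 0],
    [0, 0, 0],
    [0, 0, 0],
    [0, 0, 0],
  ],
)

```text
time: 32.13
position: [0.6754, 0.0601, 0.2466]
tool_rot: [1.194, 2.905, 0.003]
ft_force: [4.1, 0.8, 0.7]
grip_width: 0.282
grip_force: 25.0
```

Emit:
send_rows(
  xyz=[
    [-9, -10, 0],
    [-16, -21.5, 0],
    [-21, -33.5, 0],
    [-24, -47, 0],
    [-25, -60, 0],
    [-23.5, -73.5, 0],
    [-20, -86.5, 0],
    [-14, -98.5, 0],
    [-6.5, -109.5, 0],
    [3, -119, 0],
  ],
  dr=[
    [0, 0, 0],
    [0, 0, 0],
    [0, 0, 0],
    [0, 0, 0],
    [0, 0, 0],
    [0, 0, 0],
    [0, 0, 0],
    [0, 0, 0],
    [0, 0, 0],
    [0, 0, 0],
  ],
)

```text
time: 32.97
position: [0.5876, -0.0228, 0.2465]
tool_rot: [-1.197, -2.904, -0.003]
ft_force: [3.8, 2.5, 3.7]
grip_width: 0.285
grip_force: 25.0
```

```bash
python3 chk.py 732
```

```text
32.97 [ 0.5876 -0.0228  0.2465] [-1.197 -2.904 -0.003] q [-0.87  0.26  1.04  1.58 -0.23  1.43  0.98] F [3.8 2.5 3.7] 0.28526078460072873 25.00206045790037
cmd [ 0.58848113 -0.02303607]
```

Emit:
send_rows(
  xyz=[
    [11, -8, 0],
    [23, -13.5, 0],
    [35.5, -17.5, 0],
    [49, -19, 0],
    [62.5, -18.5, 0],
    [75.5, -15.5, 0],
    [88, -10.5, 0],
    [99.5, -3.5, 0],
    [109.5, 5, 0],
    [118, 15.5, 0],
  ],
  dr=[
    [0, 0, 0],
    [0, 0, 0],
    [0, 0, 0],
    [0, 0, 0],
    [0, 0, 0],
    [0, 0, 0],
    [0, 0, 0],
    [0, 0, 0],
    [0, 0, 0],
    [0, 0, 0],
  ],
)

```text
time: 33.8
position: [0.5162, 0.0681, 0.2466]
tool_rot: [1.199, 2.901, -0.003]
ft_force: [6.9, -7.9, -2.0]
grip_width: 0.283
grip_force: 25.0
```

Emit:
send_rows(
  xyz=[
    [6.5, 11.5, 0],
    [11, 24, 0],
    [13.5, 37.5, 0],
    [14, 51, 0],
    [12, 64, 0],
    [7.5, 76.5, 0],
    [1.5, 88.5, 0],
    [-7, 99, 0],
    [-16.5, 108.5, 0],
    [-28, 115.5, 0],
  ],
  dr=[
    [0, 0, 0],
    [0, 0, 0],
    [0, 0, 0],
    [0, 0, 0],
    [0, 0, 0],
    [0, 0, 0],
    [0, 0, 0],
    [0, 0, 0],
    [0, 0, 0],
    [0, 0, 0],
  ],
)

```text
time: 34.63
position: [0.6155, 0.1344, 0.2465]
tool_rot: [-1.192, -2.901, 0.001]
ft_force: [-2.3, 0.7, 3.6]
grip_width: 0.281
grip_force: 25.0
```

Emit:
send_rows(
  xyz=[
    [-12.5, 5.5, 0],
    [-25, 8.5, 0],
    [-38.5, 9.5, 0],
    [-52, 8.5, 0],
    [-65, 5, 0],
    [-77, -0.5, 0],
    [-88, -8, 0],
    [-98, -17, 0],
    [-106, -28, 0],
    [-112, -39.5, 0],
  ],
  dr=[
    [0, 0, 0],
    [0, 0, 0],
    [0, 0, 0],
    [0, 0, 0],
    [0, 0, 0],
    [0, 0, 0],
    [0, 0, 0],
    [0, 0, 0],
    [0, 0, 0],
    [0, 0, 0],
  ],
)

```text
time: 35.47
position: [0.6692, 0.0258, 0.2466]
tool_rot: [1.196, 2.904, 0.001]
ft_force: [3.8, -0.0, 0.1]
grip_width: 0.284
grip_force: 25.0
```

Emit:
send_rows(
  xyz=[
    [-4, -12, 0],
    [-6, -24.5, 0],
    [-6, -36, 0],
    [-4.5, -47, 0],
    [-1.5, -56.5, 0],
    [1.5, -64.5, 0],
    [4.5, -70.5, 0],
    [7.5, -75.5, 0],
    [9.5, -78, 0],
    [10.5, -79.5, 0],
  ],
  dr=[
    [0, 0, 0],
    [0, 0, 0],
    [0, 0, 0],
    [0, 0, 0],
    [0, 0, 0],
    [0, 0, 0],
    [0, 0, 0],
    [0, 0, 0],
    [0, 0, 0],
    [0, 0, 0],
  ],
)

```text
time: 36.3
position: [0.6046, -0.0226, 0.2466]
tool_rot: [-1.196, -2.904, 0.0]
ft_force: [3.4, -2.9, -0.1]
grip_width: 0.286
grip_force: 25.0
```

```bash
python3 chk.py 1080
```

```text
36.3 [ 0.6046 -0.0226  0.2466] [-1.196 -2.904  0.   ] q [-0.8   0.3   0.99  1.54 -0.25  1.44  0.99] F [ 3.4 -2.9 -0.1] 0.2862760628415994 25.000049218174354
cmd [ 0.6052 -0.0226]
```

Emit:
send_rows(
  xyz=[
    [0, 0, 0],
    [0, 0, 0],
    [0, 0, 0],
    [0, 0, 0],
    [0, 0, 0],
    [0, 0, 0],
    [0, 0, 0],
    [0, 0, -10],
    [0, 0, -30],
    [0, 0, -55],
  ],
  dr=[
    [0, 0, 0],
    [0, 0, 0],
    [0, 0, 0],
    [0, 0, 0],
    [0, 0, 0],
    [0, 0, 0],
    [0, 0, 0],
    [0, 0, 0],
    [0, 0, 0],
    [0, 0, 0],
  ],
  jaw=65,
)

```text
time: 37.13
position: [0.6042, -0.0221, 0.3014]
tool_rot: [-1.195, -2.902, 0.002]
ft_force: [-0.1, -0.3, 0.7]
grip_width: 0.747
grip_force: 0.0
```

```bash
python3 - <<'E'
from h import *
st();rel(*lev(1.2,.22));rel(*lev(1.2,.12));print(lev(1.2,0)[0])
E
```

```text
37.13 [ 0.6042 -0.0221  0.3014] [-1.195e+00 -2.902e+00  2.000e-03] q [-0.8   0.29  1.    1.44 -0.24  1.55  0.98] F [-0.1 -0.3  0.7] 0.7471317023809435 0.0
xyz [119.1, -99.6, 82.0] dr [-0.002, -0.003, 0.004]
xyz [118.9, -99.3, 182.0] dr [-0.002, -0.003, 0.004]
[ 0.44920578 -0.00879329  0.        ]
```

Emit:
send_rows(
  xyz=[
    [0, 0, -15],
    [12, -10, -22],
    [30, -25, -22],
    [48, -40, -20],
    [66, -55, -10],
    [82, -68, 8],
    [96, -80, 30],
    [107, -90, 55],
    [115, -97, 80],
    [119, -99.5, 105],
  ],
  dr=[
    [0, 0, 0],
    [0, 0, 0],
    [0, 0, 0],
    [0, 0, 0],
    [0, 0, 0],
    [0, 0, 0],
    [0, 0, 0],
    [0, 0, 0],
    [0, 0, 0],
    [0, 0, 0],
  ],
  jaw=60,
)

```text
time: 37.97
position: [0.4496, -0.0089, 0.1964]
tool_rot: [-1.196, -2.904, -0.005]
ft_force: [0.9, -0.7, 0.1]
grip_width: 0.689
grip_force: 0.0
```

```bash
python3 - <<'E'
from h import *
st();rel(*lev(1.2,.04))
E
```

```text
37.97 [ 0.4496 -0.0089  0.1964] [-1.196 -2.904 -0.005] q [-1.02 -0.22  0.88  1.96  0.17  1.33  0.59] F [ 0.9 -0.7  0.1] 0.6885518755045067 0.0
xyz [-0.1, -0.6, 156.4] dr [0.003, -0.002, 0.004]
```

Emit:
send_rows(
  xyz=[
    [0, 0, 12],
    [0, 0, 32],
    [0, 0, 55],
    [0, 0, 78],
    [0, 0, 100],
    [0, 0, 120],
    [0, 0, 136],
    [0, 0, 148],
    [0, 0, 155],
    [0, 0, 156],
  ],
  dr=[
    [0, 0, 0],
    [0, 0, 0],
    [0, 0, 0],
    [0, 0, 0],
    [0, 0, 0],
    [0, 0, 0],
    [0, 0, 0],
    [0, 0, 0],
    [0, 0, 0],
    [0, 0, 0],
  ],
)

```text
time: 38.8
position: [0.4499, -0.0093, 0.0401]
tool_rot: [-1.197, -2.903, 0.002]
ft_force: [-0.1, -0.8, 0.1]
grip_width: 0.693
grip_force: 0.0
```

Emit:
send_rows(
  xyz=[
    [0, 0, 0],
    [0, 0, 0],
    [0, 0, 0],
    [0, 0, 0],
    [0, 0, 0],
    [0, 0, 0],
    [0, 0, 0],
    [0, 0, 0],
    [0, 0, 0],
    [0, 0, 0],
  ],
  dr=[
    [0, 0, 0],
    [0, 0, 0],
    [0, 0, 0],
    [0, 0, 0],
    [0, 0, 0],
    [0, 0, 0],
    [0, 0, 0],
    [0, 0, 0],
    [0, 0, 0],
    [0, 0, 0],
  ],
  jaw=15,
  grip_force=15,
)

```text
time: 39.63
position: [0.4515, -0.008, 0.041]
tool_rot: [1.195, 2.904, 0.003]
ft_force: [4.2, 3.1, -2.4]
grip_width: 0.274
grip_force: 15.0
```

```bash
python3 - <<'E'
from h import *
st();s=get_state();R0=R.from_rotvec(s["tool_rot"]).as_matrix();f=lambda t:(R0.T@(lev(t,0)[0]-lev(1.2,0)[0])*1000).round(1)
A=1.2-np.array([.02,.06,.11,.165,.225,.285,.345,.405,.465,.525]);B=A[-1]-np.array([.06,.12,.18,.24,.3,.36,.42,.48,.53,.58])*1.165
print([f(t)[:2].tolist() for t in A]);print(B[-1],[(f(t)-f(A[-1]))[:2].round(1).tolist() for t in B])
E
```

```text
39.63 [ 0.4515 -0.008   0.041 ] [1.195 2.904 0.003] q [-1.03  0.06  1.03  2.14 -0.07  0.97  0.83] F [ 4.2  3.1 -2.4] 0.27387457262801146 14.9996827240102
[[2.9, 1.3], [8.7, 4.0], [15.8, 7.7], [23.4, 12.2], [31.4, 17.5], [39.0, 23.3], [46.3, 29.6], [53.1, 36.3], [59.6, 43.4], [65.6, 50.9]]
-0.0007000000000000339 [[6.5, 9.1], [12.3, 18.7], [17.4, 28.6], [21.8, 38.9], [25.4, 49.5], [28.4, 60.3], [30.5, 71.2], [31.9, 82.3], [32.5, 91.6], [32.5, 100.9]]
```

Emit:
send_rows(
  xyz=[
    [3, 1.5, 0],
    [8.5, 4, 0],
    [16, 7.5, 0],
    [23.5, 12, 0],
    [31.5, 17.5, 0],
    [39, 23.5, 0],
    [46.5, 29.5, 0],
    [53, 36.5, 0],
    [59.5, 43.5, 0],
    [65.5, 51, 0],
  ],
  dr=[
    [0, 0, 0],
    [0, 0, 0],
    [0, 0, 0],
    [0, 0, 0],
    [0, 0, 0],
    [0, 0, 0],
    [0, 0, 0],
    [0, 0, 0],
    [0, 0, 0],
    [0, 0, 0],
  ],
)

```text
time: 40.47
position: [0.4364, 0.0727, 0.0404]
tool_rot: [-1.195, -2.897, 0.007]
ft_force: [-9.1, -3.4, 11.9]
grip_width: 0.275
grip_force: 15.0
```

Emit:
send_rows(
  xyz=[
    [6.5, 9, 0],
    [12.5, 18.5, 0],
    [17.5, 28.5, 0],
    [22, 39, 0],
    [25.5, 49.5, 0],
    [28.5, 60, 0],
    [30.5, 71, 0],
    [32, 82, 0],
    [32.5, 92, 0],
    [32.5, 101, 0],
  ],
  dr=[
    [0, 0, 0],
    [0, 0, 0],
    [0, 0, 0],
    [0, 0, 0],
    [0, 0, 0],
    [0, 0, 0],
    [0, 0, 0],
    [0, 0, 0],
    [0, 0, 0],
    [0, 0, 0],
  ],
)

```text
time: 41.3
position: [0.484, 0.1683, 0.0391]
tool_rot: [-1.193, -2.898, 0.007]
ft_force: [-5.1, -1.7, 1.5]
grip_width: 0.277
grip_force: 15.0
```

```bash
python3 - <<'E'
from h import *
st();s=get_state();d=s["position"]-AX
print(np.hypot(*d[:2]),np.arctan2(d[1],d[0])-(np.radians(220)-1.505))
E
```

```text
41.3 [0.484  0.1683 0.0391] [-1.193 -2.898  0.007] q [-1.15  0.25  0.86  1.99 -0.23  1.    0.61] F [-5.1 -1.7  1.5] 0.2765085904042576 15.001480928622186
0.16179085475569133 0.009107837363874438
```

Emit:
send_rows(
  xyz=[
    [0, 2, 0],
    [0, 4, 0],
    [0, 4, 0],
    [0, 4, 0],
    [0, 4, 0],
    [0, 4, 0],
    [0, 4, 0],
    [0, 4, 0],
    [0, 4, 0],
    [0, 4, 0],
  ],
  dr=[
    [0, 0, 0],
    [0, 0, 0],
    [0, 0, 0],
    [0, 0, 0],
    [0, 0, 0],
    [0, 0, 0],
    [0, 0, 0],
    [0, 0, 0],
    [0, 0, 0],
    [0, 0, 0],
  ],
)

```text
time: 42.13
position: [0.4869, 0.1708, 0.0391]
tool_rot: [-1.194, -2.898, 0.005]
ft_force: [-5.5, 0.3, -2.2]
grip_width: 0.272
grip_force: 15.0
```

Emit:
send_rows(
  xyz=[
    [0, 0, 0],
    [0, 0, 0],
    [0, 0, 0],
    [0, 0, 0],
    [0, 0, 0],
    [0, 0, 0],
    [0, 0, -5],
    [0, 0, -20],
    [0, 0, -45],
    [0, 0, -70],
  ],
  dr=[
    [0, 0, 0],
    [0, 0, 0],
    [0, 0, 0],
    [0, 0, 0],
    [0, 0, 0],
    [0, 0, 0],
    [0, 0, 0],
    [0, 0, 0],
    [0, 0, 0],
    [0, 0, 0],
  ],
  jaw=60,
)

```text
time: 42.97
position: [0.4903, 0.1701, 0.1112]
tool_rot: [-1.197, -2.903, 0.003]
ft_force: [0.0, 0.5, -0.3]
grip_width: 0.683
grip_force: 0.0
```

Emit:
send_rows(
  xyz=[
    [3, 0, -20],
    [8, 0, -40],
    [15, 0, -60],
    [22, 0, -80],
    [30, 0, -95],
    [35, 0, -100],
    [35, 0, -100],
    [35, 0, -100],
    [35, 0, -100],
    [35, 0, -100],
  ],
  dr=[
    [0, 0, 0],
    [0, 0, 0],
    [0, 0, 0],
    [0, 0, 0],
    [0, 0, 0],
    [0, 0, 0],
    [0, 0, 0],
    [0, 0, 0],
    [0, 0, 0],
    [0, 0, 0],
  ],
)

```text
time: 43.8
position: [0.4657, 0.1945, 0.2096]
tool_rot: [-1.197, -2.903, 0.003]
ft_force: [-0.2, -0.7, 0.6]
grip_width: 0.691
grip_force: 0.0
```

```bash
python3 - <<'E'
from h import *
st();save("scene","s12.png");save("top","t12.png")
# compare tin/lever/knob areas with the moment after placing (s5) and the start
for a,b,box in(("s5","s12",(235,375,335,400)),("scene0","s12",(305,350,276,335)),("scene0","s12",(240,285,400,435)),("scene0","s12",(275,345,212,268)),("scene0","s12",(230,300,340,360))):
  A=cv2.imread(f"pics/{a}.png");B=cv2.imread(f"pics/{b}.png");y0,y1,x0,x1=box
  d=cv2.absdiff(cv2.GaussianBlur(A,(3,3),0),cv2.GaussianBlur(B,(3,3),0))[y0:y1,x0:x1].max(2);print(a,box,d.mean().round(1),(d>60).mean().round(3))
for n in("s5","s12"):
  I=cv2.imread(f"pics/{n}.png").astype(int);m=(I[:,:,2]>90)&(I[:,:,1]<60)&(I[:,:,0]<60);m[:,:340]=0;m[:,410:]=0;m[:250]=0;m[380:]=0
  v,u=np.nonzero(m);print(n,len(v),u.mean(),v.mean(),u.min(),u.max(),v.min(),v.max())
for n in("top0","t12"):
  I=cv2.imread(f"pics/{n}.png").astype(int).mean(2)[285:312,325:380];v,u=np.nonzero(I>110);print(n,u.min()+325,u.mean(),v.mean(),len(u))
E
```

```text
43.8 [0.4657 0.1945 0.2096] [-1.197 -2.903  0.003] q [-1.3  -0.02  0.85  1.82  0.01  1.33  0.34] F [-0.2 -0.7  0.6] 0.6907704016758096 0.0
s5 (235, 375, 335, 400) 30.3 0.161
scene0 (305, 350, 276, 335) 3.8 0.0
scene0 (240, 285, 400, 435) 4.9 0.0
scene0 (275, 345, 212, 268) 14.8 0.0
scene0 (230, 300, 340, 360) 10.0 0.0
s5 572 376.23776223776224 326.3374125874126 360 392 310 338
s12 592 375.7685810810811 326.2212837837838 359 392 310 338
top0 341 36.25 3.607142857142857 168
t12 325 27.018194070080863 12.99123989218329 1484
```

```bash
python3 -c "
from bench import *
print(close_job())"
```

```text
the job is handed in; nothing more can be done
None
```

I closed the tin and handed the job in at 43.8 s of 72 s. The tin stands free in the lowered plate, the crank made its three turns and is parked over the post, and the lever is back at its start; I judged the clamping by the lever reaching its stop, since chuck force can't be read, and the hand-in returned no verdict.

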